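# Set out the ink tins in printing order, light to dark

## Robot

A 6-joint arm with a two-finger parallel gripper is mounted at the origin on a cart in front of the work surface, level with it; the furniture and walls round the work are solid. World frame = base frame: x ahead of the robot, y to its left, z up, the work surface at z = 0. Lengths are in m, angles in degrees, forces in N, time in s.
With the tool pointing down it reaches from about 0.35 to 0.875 m from the base axis. Payload 4.2 kg.
Tool frame: the origin (TCP) lies on the centre line of the jaws, within the pads' length; the fingertips stand 19 mm ahead of it and the grasp point (between the pads) is the TCP; x points along the fingers, y is the direction in which the jaws open and shut, and the axes are right-handed (so a half turn about x gives the same grasp; the last joint's range is limited). The gripper opens to 87 mm and grips with 3 to 60 N. Pads are 19 mm wide; open, the fingers measure 117 mm over their backs; the gripper's body (75 mm by 190 mm) begins 51 mm behind the grasp point.
Start: joints at [-48.782, 22.042, 0.453, 0, -68.411, -14.817], TCP at [0.278, -0.56, 0.215] pointing down, gripper open.
Joint ranges: [-179.83, 179.83], [-69.29, 118.12], [-61.27, 80.66], [-181.25, 117.63], [-171.15, -9.14], [-177.46, 177.46]. Speed limits (degrees/s): [159.86, 159.86, 180, 180, 180, 180].

## Interface

Orientations are given as a 3x3 rotation matrix whose columns are the frame's x, y, z axes.
In Python, from station import r, viewer, job, spotter gives the robot as it stands.
- The arm moves only by the tool play_rows, never from a script. Its argument "commands" is a list of rows, each an object of numbers: "fingers": the gripper command: -1 is fully open, 1 is shut, values between are in proportion; "tx", "ty", "tz": the shift along the tool's x, y, z normalised to -1 to 1, where 1 is 750 mm; "ax", "ay", "az": the turn, a rotation vector about the tool's x, y, z normalised to -1 to 1, where 1 is pi rad. In form: [{"fingers": .., "tx": .., "ty": .., "tz": .., "ax": .., "ay": .., "az": ..}, ...]. A call has 1 to 5 rows; each row is the pose to reach, as a shift and turn from the pose commanded when the call began, along the tool's axes at that moment, turning the shorter way round; what a row does not reach only later rows make up. A row lasts 1/12 s, in which the tool goes at most 41.7 mm and 7.16 degrees, less where a joint would pass 70% of its speed; a pose out of reach is approached as far as the arm can. A call with a number of a shift or a turn outside -1 to 1 is refused whole. A call with a gripper value outside its range is refused whole. The fingers move at their own pace and stop on an object; the grip force is fixed at half the most. Time passes only in rows, so rows that repeat a pose let the fingers close. It gives the time, the measured TCP pose, the force and the opening at its end, in the units of the state.
- r.sense(): the state, without advancing time (a new reading comes with each control period).
- viewer.capture(name): name is "scene" or "top" or "wrist"; returns a dict with "image" (480x640x3 uint8, red, green, blue), "fx", "fy", "cx", "cy" (pixels), "R" (3x3) and "t" (3): a world point X has camera coordinates R X + t; the wrist camera has in their place "mount" (4x4, takes a point from camera to tool coordinates, whose origin is the TCP and whose axes are the tool frame's). Camera axes: x right, y down, z forward; pixel columns grow to the right and rows downward; lengths in m; the calibration is good to about 2 mm. The wrist camera is an equidistant fisheye: a pixel r from the principal point sees the ray r / f radians off the axis. A picture is of the moment at which its call begins: read the wrist's pose just before it. There is no depth.
- job.finish_job(): hands the job in, once; it reports no verdict.
Trained networks look in a picture, given as the dict that the camera call returned (one of the last four; its "shot" number tells which), for a name from the list of things; names that differ only in an ending like _2 or _b are one class to them, and where a whole thing is asked for, a point or a joint stands for the part that bears it (a point fixed in the world has none). Each returns a list of dicts, best first, with "score" (0 to 1); they miss things now and then, are a little off and sometimes report something else, mostly with a low value. They report only what shows in the picture. A call takes as long as a camera call. They do not tell look-alikes from the thing itself.
- spotter.find_in(name, picture): "uv" ([column, row] in pixels, amid what is visible of it).
- spotter.silhouettes(name, picture): "region" (480x640 bool, what is visible of it) and "uv" ([column, row] in pixels, amid what is visible of it).
The state is a dict: "time_s": time; "joints": joint angles; "joint_velocities": joint speeds; "effort": joint torques, N m; "tcp_pos": TCP position; "ee_rot": TCP orientation; "wrist_force": force on the tool from outside, world axes, zero at the start; "moment": the same for the moment, N m; "gripper_width": opening from 0.0 (shut) to 1.0 (fully open).
Only numpy, scipy, OpenCV 4.12 (cv2) and the standard library are available. Lean on these libraries where they do the work, as an engineer would, in place of code of your own. Each camera call takes 0.05 s, during which the arm holds its last target. There are 200 camera calls.

## Task

Set the four ink tins out in the wooden tray in printing order, light to dark, one standing flat in each bay: cream, the first to be mixed, in the end bay beside the ink knife, then red, then blue, and black in the last bay, by the roll of blue tape. Keep the tins upright, and leave the knife, the tape and the small yellow jar where they are.

Things in the scene. Friction and masses are not known exactly. Their poses are not given: they have to be found in the camera images.
- cream (a point): centre (half-way up) of the cream ink tin: a cream tin with a pale yellow-cream band and rim, a round closed tin 53 mm in diameter and 61 mm tall, 0.2 to 0.3 kg, loose, standing upright on the table; its z axis points up
- red (a point): centre (half-way up) of the red ink tin: a tin with a bright red band and rim, a round closed tin 69 mm in diameter and 53 mm tall, 0.2 to 0.3 kg, loose, standing upright on the table; its z axis points up
- blue (a point): centre (half-way up) of the blue ink tin: a tin with a blue band and rim, a round closed tin 61 mm in diameter and 46 mm tall, 0.2 to 0.3 kg, loose, standing upright on the table; its z axis points up
- black (a point): centre (half-way up) of the black ink tin: a tin with a black band and rim, a round closed tin 69 mm in diameter and 53 mm tall, 0.2 to 0.3 kg, loose, standing upright on the table; its z axis points up
- ink_rack: the ink tray: a low fixed wooden tray lined with cork, 98 x 359 mm, with four equal square bays (84 x 84 mm inside) in one row. Origin at the centre of its underside, on the table; y axis along the row, x axis across it, z up. Bay centres at y = -0.1305, -0.0435, +0.0435 and +0.1305 m, x = 0. The bays' floor is 8 mm above the table, the thin metal dividers between bays reach 19 mm and the outer rim 22 mm above it
- ink_knife: the ink knife: a broad steel blade with a black riveted handle, 37 x 117 x 14 mm, lying flat on the table just off one end of the tray (either end); origin at the middle of its underside, its length along its y axis; not to be moved
- tape_roll: a roll of blue masking tape, 93 mm in diameter and 24 mm high, lying flat on the table just off the other end of the tray; origin at the centre of its underside; not to be moved
- pigment_jar: a small yellow-ochre jar of dry colour, 39 mm in diameter and 46 mm tall, standing behind the tins; not an ink tin and not to be moved; origin at the centre of its underside
Things that resemble listed ones, but are neither listed nor needed, are in the scene too. Leave any green or orange look-alike of the part that bears red alone.

How it is judged (in metres and radians):
At the end, for the whole second after the job is handed in: Counting from the end where the ink knife lies, the bays hold the cream, red, blue and black tin; each stands on the floor of its bay (centre within 18 mm of the bay's centre in both directions, height within 4 mm of seated, tilt under 0.08 rad), released and at rest (below 0.01 m/s) (((y of ink_knife in the frame of ink_rack above 0 m and y of cream in the frame of ink_rack between 0.1125 and 0.1485 m and y of red in the frame of ink_rack between 0.0255 and 0.0615 m and y of blue in the frame of ink_rack between -0.0615 and -0.0255 m and y of black in the frame of ink_rack between -0.1485 and -0.1125 m) or (y of ink_knife in the frame of ink_rack below 0 m and y of cream in the frame of ink_rack between -0.1485 and -0.1125 m and y of red in the frame of ink_rack between -0.0615 and -0.0255 m and y of blue in the frame of ink_rack between 0.0255 and 0.0615 m and y of black in the frame of ink_rack between 0.1125 and 0.1485 m)) and x of cream in the frame of ink_rack between -0.018 and 0.018 m and z of cream in the frame of ink_rack between 0.0345 and 0.0425 m and angle between each of cream, red, blue, black's own z axis and vertical below 0.08 rad and linear speed of each of cream_tin, red_tin, blue_tin, black_tin below 0.01 m/s and x of red in the frame of ink_rack between -0.018 and 0.018 m and z of red in the frame of ink_rack between 0.0305 and 0.0385 m and x of blue in the frame of ink_rack between -0.018 and 0.018 m and z of blue in the frame of ink_rack between 0.027 and 0.035 m and x of black in the frame of ink_rack between -0.018 and 0.018 m and z of black in the frame of ink_rack between 0.0305 and 0.0385 m); the robot touches nothing.
It fails at once if a tin is tipped over (more than 0.7 rad) (angle between any of cream, red, blue, black's own z axis and vertical above 0.7 rad).
It fails at once if the ink knife is pushed out of its place by more than 2 cm (distance of ink_knife from where it was at the start of the episode above 0.02 m).
It fails at once if the tape roll is pushed out of its place by more than 2 cm (distance of tape_roll from where it was at the start of the episode above 0.02 m).
It fails at once if the yellow jar is pushed out of its place by more than 2 cm (distance of pigment_jar from where it was at the start of the episode above 0.02 m).
It also fails if it takes over 99 s, if anything falls off the work surface, if the arm or the gripper's body presses on something with over 40 N, if the wrist force passes 120 N, or if a joint passes its speed limit or range.

## Working session

There is one attempt and no reset: what is moved stays moved. The work goes in short steps, Python scripts to look and compute and a tool call to move; the robot and the scene stay as the last step left them, time stands still between calls to the robot, and variables do not carry over. Pictures are saved under pics/ and viewed, about 12 in all and at most 16, crops included, and the job is handed in when it is done.

Besides the shell and the picture viewer there is one more tool, called after ">>>" by a JSON object that holds its "name" and its "arguments". play_rows: Moves the arm, as the interface text tells. Its arguments: {"type":"object","properties":{"commands":{"type":"array"}},"required":["commands"]}

```bash
mkdir -p pics; ls; python3 - <<'E'
from station import r, viewer, job, spotter
import cv2,numpy as np
s=r.sense();print(s['time_s'],s['tcp_pos'],s['ee_rot'],s['gripper_width'])
for c in("scene","top"):
    p=viewer.capture(c);cv2.imwrite(f"pics/{c}0.png",p["image"][:,:,::-1])
    print(c,p['fx'],p['fy'],p['cx'],p['cy'],np.array(p['R']).round(4).tolist(),np.array(p['t']).round(4).tolist())
    for n in("cream","red","blue","black","ink_rack","ink_knife","tape_roll","pigment_jar"):
        print(n,[(np.round(d['uv'],1).tolist(),round(d['score'],2)) for d in spotter.find_in(n,p)][:5])
E
```

```text
pics
0.0 [ 0.27765626 -0.55925731  0.21433752] [[-1.03649572e-03 -4.44492196e-01  8.95782124e-01]
 [ 1.92818260e-03  8.95780051e-01  4.44493399e-01]
 [-9.99997604e-01  2.18794701e-03 -7.14100725e-05]] 1.0002900070897498
scene 458.9951946334224 458.9951946334224 310.7505953861436 240.4075818288775 [[-0.8898, -0.4559, -0.0208], [-0.1798, 0.3921, -0.9022], [0.4195, -0.799, -0.4308]] [0.5802, 0.0338, 1.0339]
cream [([275.7, 245.6], 0.7)]
red [([360.1, 337.9], 0.82), ([210.1, 278.3], 0.74), ([319.2, 302.6], 0.73), ([259.4, 295.9], 0.63)]
blue [([294.1, 270.4], 0.56)]
black [([258.4, 225.5], 0.7)]
ink_rack [([348.4, 263.9], 0.96), ([289.3, 219.2], 0.6)]
ink_knife [([292.4, 220.1], 0.64), ([403.3, 319.4], 0.17)]
tape_roll [([404.8, 313.4], 0.72)]
pigment_jar [([216.7, 253.0], 0.76)]
top 491.6647075072159 491.6647075072159 318.8826091216727 244.52354980994116 [[0.0117, -0.9999, -0.0085], [-0.9914, -0.0105, -0.1303], [0.1302, 0.01, -0.9914]] [0.2759, 0.5114, 1.1345]
cream [([317.1, 215.0], 0.57)]
red [([242.4, 193.9], 0.8), ([252.7, 294.6], 0.72), ([214.8, 333.4], 0.71), ([236.0, 242.4], 0.7), ([329.1, 274.8], 0.64)]
blue [([287.2, 244.6], 0.87)]
black [([349.4, 170.2], 0.61)]
ink_rack [([252.4, 294.6], 0.7), ([328.0, 274.0], 0.62)]
ink_knife [([396.5, 199.8], 0.58)]
tape_roll [([259.6, 358.3], 0.64)]
pigment_jar [([295.2, 161.8], 0.8)]
```

View pics/scene0.png

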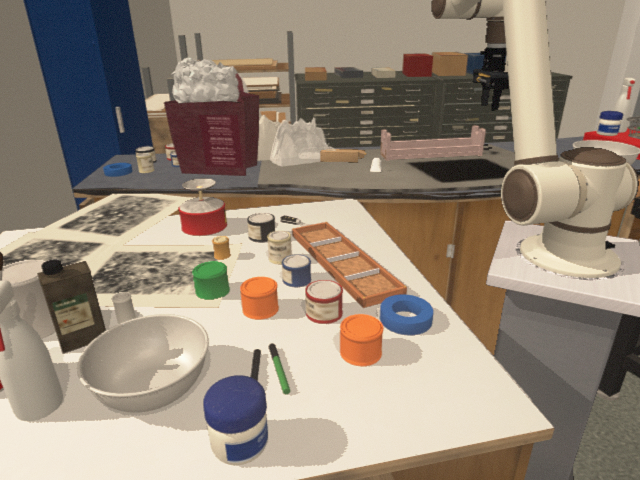

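View pics/top0.png

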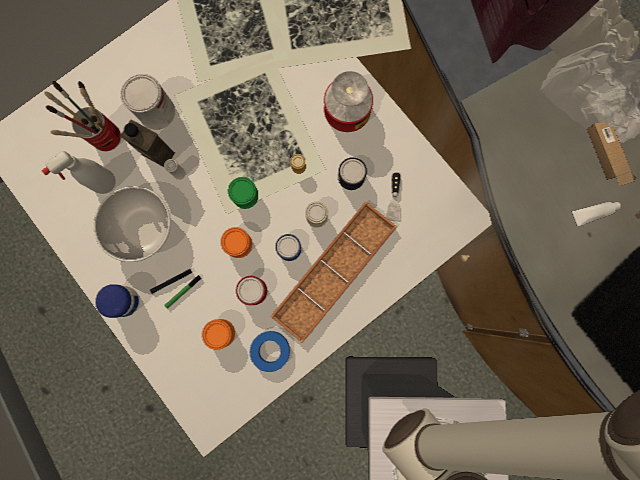

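The top view shows black (352,173), cream (316,213), blue (288,246) and red (251,291). The tray runs from (290,325) to (380,220), with the knife at its upper-right end (396,195) and the tape at its lower-left end (270,351). The orange and green tins and the rack on the back bench are look-alikes.

```bash
cat > h.py <<'E'
import numpy as np,cv2
from scipy.optimize import minimize
T={"cream":(.0265,.061),"red":(.0345,.053),"blue":(.0305,.046),"black":(.0345,.053),"pigment_jar":(.0195,.046),"tape_roll":(.0465,.024)}
a=np.linspace(0,2*np.pi,40,endpoint=False)
def cyl(r,h): return np.vstack([np.c_[r*np.cos(a),r*np.sin(a),0*a+z] for z in(0,h)])
def box(x,y,z): return np.array([[i*x/2,j*y/2,k*z] for i in(-1,1) for j in(-1,1) for k in(0,1)])
def proj(p,X):
    c=X@np.array(p['R']).T+np.array(p['t']); return np.c_[p['fx']*c[:,0]/c[:,2]+p['cx'],p['fy']*c[:,1]/c[:,2]+p['cy']]
def ground(p,uv,z=0):
    R=np.array(p['R']);t=np.array(p['t']);o=-R.T@t
    d=R.T@np.array([(uv[0]-p['cx'])/p['fx'],(uv[1]-p['cy'])/p['fy'],1]);return (o+d*(z-o[2])/d[2])[:2]
def fit(model,obs,x0,z0=0):
    """obs: list of (picture, mask); fits x,y(,yaw) by IoU of the projected hull (8x subpixel)"""
    def M(q):
        c,s=(np.cos(q[2]),np.sin(q[2])) if len(q)>2 else (1,0)
        return model@np.array([[c,s,0],[-s,c,0],[0,0,1]])+[q[0],q[1],z0]
    def cost(q):
        e=0
        for p,m in obs:
            h=cv2.convexHull(proj(p,M(q)).astype(np.float32))
            r=np.zeros((1920,2560),np.uint8);cv2.fillConvexPoly(r,np.round((h+.5)*4*16).astype(np.int32),1,shift=4)
            r=cv2.resize(r.astype(np.float32),(640,480),interpolation=cv2.INTER_AREA)
            e-=np.minimum(r,m).sum()/np.maximum(r,m).sum()
        return e
    S=np.vstack([x0]+[np.array(x0)+np.eye(len(x0))[i]*(.015 if i<2 else .1) for i in range(len(x0))])
    o=minimize(cost,x0,method="Nelder-Mead",options=dict(initial_simplex=S,xatol=2e-4,fatol=1e-4,maxfev=90));return o.x,-o.fun/len(obs)
def sil(sp,n,p,uv):
    L=sp.silhouettes(n,p);d=min(L,key=lambda d:np.hypot(*(np.array(d['uv'])-uv)),default=None)
    return None if d is None or np.hypot(*(np.array(d['uv'])-uv))>25 else d['region'].astype(np.float32)
E
cat > m.py <<'E'
from station import r, viewer, spotter
from h import *
t=viewer.capture("top");s=viewer.capture("scene")
U={"cream":((316,215),(276,246)),"red":((252,294),(319,302)),"blue":((288,246),(294,270)),"black":((350,172),(260,226)),"pigment_jar":((296,162),(218,251)),"tape_roll":((265,355),(405,313))}
for n,(ut,us) in U.items():
    h=T[n];obs=[];ind=[]
    for p,u in((t,ut),(s,us)):
        m=sil(spotter,n,p,u)
        if m is None: print(n,"missed");continue
        obs.append((p,m)); x0=ground(p,u,h[1]/2);q,c=fit(cyl(*h),[(p,m)],x0);ind.append((q.round(4).tolist(),round(c,2)))
    q,c=fit(cyl(*h),obs,x0);print(n,q.round(4),round(c,3),ind)
m=sil(spotter,"ink_rack",t,(330,274))
g=ground(t,(333,274),.01)
b=[ground(t,(290,325),.02),ground(t,(380,220),.02)];yaw=np.arctan2(*(b[1]-b[0])[::-1])-np.pi/2
q,c=fit(box(.098,.359,.022),[(t,m)],[*g,yaw]);print("rack",q.round(4),np.degrees(q[2]),c,m.sum())
m2=sil(spotter,"ink_rack",s,(348,264))
if m2 is not None: q,c=fit(box(.098,.359,.022),[(s,m2)],q);print("rack scene",q.round(4),np.degrees(q[2]),c)
v=t["image"].copy();h=cv2.convexHull(proj(t,box(.098,.359,.022)@np.array([[np.cos(q[2]),np.sin(q[2]),0],[-np.sin(q[2]),np.cos(q[2]),0],[0,0,1]])+[q[0],q[1],0]).astype(np.float32))
cv2.polylines(v,[h.astype(int)],True,(0,255,0),1);cv2.imwrite("pics/ov.png",cv2.resize(v[130:390,190:430,::-1],None,fx=2.3,fy=2.3))
E
python3 m.py
```

```text
cream [0.5821 0.2914] 0.89 [([0.5818, 0.2915], np.float64(0.94)), ([0.5864, 0.2849], np.float64(0.85))]
red [0.3978 0.4409] 0.929 [([0.3973, 0.4407], np.float64(0.97)), ([0.4009, 0.439], np.float64(0.91))]
blue [0.5033 0.3566] 0.938 [([0.5029, 0.3566], np.float64(0.95)), ([0.504, 0.356], np.float64(0.92))]
black [0.6866 0.2046] 0.864 [([0.6864, 0.2049], np.float64(0.88)), ([0.6904, 0.1995], np.float64(0.85))]
pigment_jar [0.711  0.3364] 0.813 [([0.7117, 0.337], np.float64(0.85)), ([0.714, 0.3317], np.float64(0.78))]
tape_roll [0.2585 0.3946] 0.81 [([0.258, 0.3957], np.float64(0.69)), ([0.259, 0.3931], np.float64(0.94))]
rack [ 0.4486  0.2465 -2.2463] -128.7029847072695 0.9687597751617432 6025.0
rack scene [ 0.4505  0.2435 -2.2556] -129.2389239484666 0.9565723538398743
```

```bash
cat > plan.py <<'E'
import sys,numpy as np
from scipy.spatial.transform import Rotation as Ro
from station import r
YAW=-128.8; RC=np.array([.4493,.2455]); u=np.array([np.cos(np.radians(YAW+90)),np.sin(np.radians(YAW+90))])
TIN={"cream":(.5822,.291),"red":(.3978,.4407),"blue":(.5032,.3565),"black":(.6868,.2042)}
BAY={n:RC+u*d for n,d in zip(("cream","red","blue","black"),(.1305,.0435,-.0435,-.1305))}
def Rt(yaw): # x down, y at yaw
    y=np.array([np.cos(np.radians(yaw)),np.sin(np.radians(yaw)),0]);x=np.array([0,0,-1.]);return np.c_[x,y,np.cross(x,y)]
def row(p0,R0,p1,R1):
    return np.r_[R0.T@(np.array(p1)-p0)/.75,Ro.from_matrix(R0.T@R1).as_rotvec()/np.pi].round(4)
def plan(wps,yaw=YAW):
    s=r.sense();p=np.array(s['tcp_pos']);R=np.array(s['ee_rot']).reshape(3,3);R1=Rt(yaw)
    print("t",round(s['time_s'],2),"at",p.round(4),"w",round(s['gripper_width'],3),"F",np.round(s['wrist_force'],1))
    for w in wps:
        n=int(max(1,np.ceil(np.linalg.norm(np.array(w)-p)/.2),np.ceil(np.degrees(Ro.from_matrix(R.T@R1).magnitude())/35)))
        ps=[p+(np.array(w)-p)*k/n for k in range(1,n+1)];rv=Ro.from_matrix(R.T@R1).as_rotvec()
        Rs=[R@Ro.from_rotvec(rv*k/n).as_matrix() for k in range(1,n+1)]
        for a,b in zip(ps,Rs):
            print(np.round(a,3),"t",*row(p,R,a,b)[:3],"a",*row(p,R,a,b)[3:],"rows",int(np.ceil(np.linalg.norm(a-p)/.0417)));p,R=a,b
E
python3 - <<'E'
from plan import *
print({k:v.round(4) for k,v in BAY.items()})
plan([(*TIN["cream"],.2)])
E
```

```text
{'cream': array([0.551 , 0.1637]), 'red': array([0.4832, 0.2182]), 'blue': array([0.4154, 0.2728]), 'black': array([0.3476, 0.3273])}
t 1.7 at [ 0.2779 -0.5597  0.2154] w 1.001 F [ 0.9 -0.5  0.1]
[ 0.339 -0.39   0.212] t 0.0041 0.1671 0.1736 a -0.1276 0.0 -0.0 rows 5
[ 0.4   -0.219  0.209] t 0.0041 0.0862 0.225 a -0.1276 0.0 -0.0 rows 5
[ 0.46  -0.049  0.206] t 0.0041 -0.0084 0.2408 a -0.1276 0.0 -0.0 rows 5
[0.521 0.121 0.203] t 0.0041 -0.1017 0.2184 a -0.1276 0.0 -0.0 rows 5
[0.582 0.291 0.2  ] t 0.0041 -0.1788 0.1615 a -0.1276 0.0 -0.0 rows 5
```

View pics/ov.png

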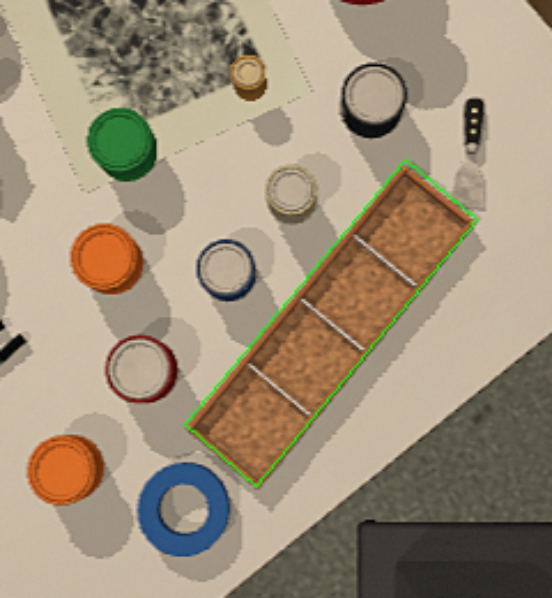

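The overlay follows the tray outline (corners at (405,162), (475,217), (258,486) and (190,427) in the crop), so the rack fit holds. The knife lies off its upper-right end and the tape off its lower-left end.

>>> {"name": "play_rows", "arguments": {"commands": [{"fingers": -1, "tx": 0.004, "ty": 0.033, "tz": 0.035, "ax": -0.0255, "ay": 0, "az": 0}, {"fingers": -1, "tx": 0.004, "ty": 0.067, "tz": 0.07, "ax": -0.051, "ay": 0, "az": 0}, {"fingers": -1, "tx": 0.004, "ty": 0.1, "tz": 0.104, "ax": -0.0766, "ay": 0, "az": 0}, {"fingers": -1, "tx": 0.004, "ty": 0.134, "tz": 0.139, "ax": -0.102, "ay": 0, "az": 0}, {"fingers": -1, "tx": 0.004, "ty": 0.167, "tz": 0.1735, "ax": -0.1275, "ay": 0, "az": 0}]}}

```text
time_s: 2.12
tcp_pos: [0.3389, -0.3882, 0.2125]
ee_rot: [[0.0, -0.761, 0.649], [-0.0, 0.649, 0.761], [-1.0, -0.0, 0.0]]
wrist_force: [1.0, 0.4, 0.2]
gripper_width: 1.003
```

>>> {"name": "play_rows", "arguments": {"commands": [{"fingers": -1, "tx": 0.004, "ty": 0.086, "tz": 0.225, "ax": -0.1275, "ay": 0, "az": 0}, {"fingers": -1, "tx": 0.004, "ty": 0.086, "tz": 0.225, "ax": -0.1275, "ay": 0, "az": 0}, {"fingers": -1, "tx": 0.004, "ty": 0.086, "tz": 0.225, "ax": -0.1275, "ay": 0, "az": 0}, {"fingers": -1, "tx": 0.004, "ty": 0.086, "tz": 0.225, "ax": -0.1275, "ay": 0, "az": 0}, {"fingers": -1, "tx": 0.004, "ty": 0.086, "tz": 0.225, "ax": -0.1275, "ay": 0, "az": 0}]}}

```text
time_s: 2.53
tcp_pos: [0.4008, -0.2162, 0.2099]
ee_rot: [[0.002, -0.954, 0.299], [0.0, 0.299, 0.954], [-1.0, -0.001, 0.001]]
wrist_force: [-0.3, 0.1, -0.1]
gripper_width: 0.999
```

>>> {"name": "play_rows", "arguments": {"commands": [{"fingers": -1, "tx": 0.004, "ty": -0.008, "tz": 0.24, "ax": -0.1275, "ay": 0, "az": 0}, {"fingers": -1, "tx": 0.004, "ty": -0.008, "tz": 0.24, "ax": -0.1275, "ay": 0, "az": 0}, {"fingers": -1, "tx": 0.004, "ty": -0.008, "tz": 0.24, "ax": -0.1275, "ay": 0, "az": 0}, {"fingers": -1, "tx": 0.004, "ty": -0.008, "tz": 0.24, "ax": -0.1275, "ay": 0, "az": 0}, {"fingers": -1, "tx": 0.004, "ty": -0.008, "tz": 0.24, "ax": -0.1275, "ay": 0, "az": 0}]}}

```text
time_s: 2.95
tcp_pos: [0.4619, -0.0462, 0.2069]
ee_rot: [[0.002, -0.995, -0.097], [0.001, -0.097, 0.995], [-1.0, -0.002, 0.0]]
wrist_force: [-0.2, -0.7, -0.1]
gripper_width: 0.998
```

```bash
python3 -c "
from plan import *
plan([(*TIN['cream'],.2)])"
```

```text
t 2.95 at [ 0.4619 -0.0462  0.2069] w 0.998 F [-0.2 -0.7 -0.1]
[0.522 0.122 0.203] t 0.0049 -0.1016 0.216 a -0.1268 -0.0001 0.0004 rows 5
[0.582 0.291 0.2  ] t 0.0048 -0.1774 0.1596 a -0.1268 -0.0001 0.0004 rows 5
```

>>> {"name": "play_rows", "arguments": {"commands": [{"fingers": -1, "tx": 0.005, "ty": -0.1015, "tz": 0.216, "ax": -0.127, "ay": 0, "az": 0}, {"fingers": -1, "tx": 0.005, "ty": -0.1015, "tz": 0.216, "ax": -0.127, "ay": 0, "az": 0}, {"fingers": -1, "tx": 0.005, "ty": -0.1015, "tz": 0.216, "ax": -0.127, "ay": 0, "az": 0}, {"fingers": -1, "tx": 0.005, "ty": -0.1015, "tz": 0.216, "ax": -0.127, "ay": 0, "az": 0}, {"fingers": -1, "tx": 0.005, "ty": -0.1015, "tz": 0.216, "ax": -0.127, "ay": 0, "az": 0}]}}

```text
time_s: 3.37
tcp_pos: [0.5231, 0.1228, 0.2026]
ee_rot: [[0.002, -0.88, -0.475], [0.001, -0.475, 0.88], [-1.0, -0.002, -0.0]]
wrist_force: [0.2, -0.9, -0.2]
gripper_width: 0.999
```

>>> {"name": "play_rows", "arguments": {"commands": [{"fingers": -1, "tx": 0.005, "ty": -0.177, "tz": 0.16, "ax": -0.127, "ay": 0, "az": 0}, {"fingers": -1, "tx": 0.005, "ty": -0.177, "tz": 0.16, "ax": -0.127, "ay": 0, "az": 0}, {"fingers": -1, "tx": 0.005, "ty": -0.177, "tz": 0.16, "ax": -0.127, "ay": 0, "az": 0}, {"fingers": -1, "tx": 0.005, "ty": -0.177, "tz": 0.16, "ax": -0.127, "ay": 0, "az": 0}, {"fingers": -1, "tx": 0.005, "ty": -0.177, "tz": 0.16, "ax": -0.127, "ay": 0, "az": 0}]}}

```text
time_s: 3.78
tcp_pos: [0.5831, 0.2911, 0.1978]
ee_rot: [[0.001, -0.627, -0.779], [0.001, -0.779, 0.627], [-1.0, -0.001, -0.0]]
wrist_force: [0.1, -1.0, 0.5]
gripper_width: 1.004
```

```bash
python3 - <<'E'
from plan import *
from station import viewer,spotter
import cv2
s=r.sense();w=viewer.capture("wrist");P=np.array(s['tcp_pos']);R=np.array(s['ee_rot']).reshape(3,3);M=np.linalg.inv(np.array(w['mount']))
def pj(X):
    c=M[:3,:3]@(R.T@(np.array(X)-P))+M[:3,3];th=np.arctan2(np.hypot(c[0],c[1]),c[2]);k=th/np.hypot(c[0],c[1])
    return w['fx']*k*c[0]+w['cx'],w['fy']*k*c[1]+w['cy']
v=w['image'][:,:,::-1].copy();H={"cream":(.0265,.061),"red":(.0345,.053),"blue":(.0305,.046),"black":(.0345,.053)}
for n,(rad,h) in H.items():
    q=[pj((TIN[n][0]+rad*np.cos(a),TIN[n][1]+rad*np.sin(a),h)) for a in np.linspace(0,6.28,40)];cv2.polylines(v,[np.int32(q)],True,(0,255,0),1)
X=np.array([-u[1],u[0]]);
for i in(-1,1):
  for j in range(5):
    b=RC+u*.0874*(j-2)+X*.046*i;q=pj((*b,.02));cv2.circle(v,(int(q[0]),int(q[1])),3,(255,0,255),1)
cv2.imwrite("pics/w1.png",v)
plan([(*TIN['cream'],.047)])
E
```

```text
t 3.83 at [0.5829 0.291  0.1974] w 1.001 F [ 0.7  0.2 -0.6]
[0.582 0.291 0.047] t 0.2006 0.0006 0.0008 a -0.0003 -0.0 0.0001 rows 4
```

View pics/w1.png

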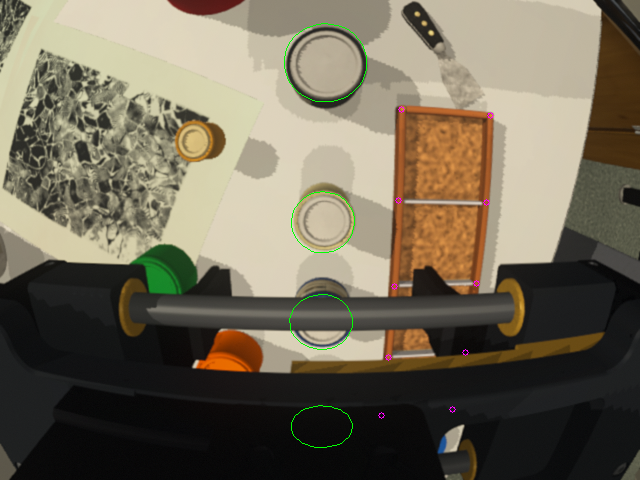

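The overlay circles sit on the cream tin (323,220), the black tin (326,64) and the tray dividers, so the fits agree to a few mm.

>>> {"name": "play_rows", "arguments": {"commands": [{"fingers": -1, "tx": 0.206, "ty": 0.0005, "tz": 0.001, "ax": 0, "ay": 0, "az": 0}, {"fingers": -1, "tx": 0.206, "ty": 0.0005, "tz": 0.001, "ax": 0, "ay": 0, "az": 0}, {"fingers": -1, "tx": 0.206, "ty": 0.0005, "tz": 0.001, "ax": 0, "ay": 0, "az": 0}, {"fingers": -1, "tx": 0.206, "ty": 0.0005, "tz": 0.001, "ax": 0, "ay": 0, "az": 0}, {"fingers": -1, "tx": 0.206, "ty": 0.0005, "tz": 0.001, "ax": 0, "ay": 0, "az": 0}]}}

```text
time_s: 4.25
tcp_pos: [0.5761, 0.2826, 0.0372]
ee_rot: [[-0.013, -0.632, -0.775], [-0.008, -0.775, 0.632], [-1.0, 0.015, 0.005]]
wrist_force: [-0.7, -1.1, -0.5]
gripper_width: 1.0
```

>>> {"name": "play_rows", "arguments": {"commands": [{"fingers": 1, "tx": 0, "ty": 0, "tz": 0, "ax": 0, "ay": 0, "az": 0}, {"fingers": 1, "tx": 0, "ty": 0, "tz": 0, "ax": 0, "ay": 0, "az": 0}, {"fingers": 1, "tx": 0, "ty": 0, "tz": 0, "ax": 0, "ay": 0, "az": 0}, {"fingers": 1, "tx": 0, "ty": 0, "tz": 0, "ax": 0, "ay": 0, "az": 0}, {"fingers": 1, "tx": 0, "ty": 0, "tz": 0, "ax": 0, "ay": 0, "az": 0}]}}

```text
time_s: 4.67
tcp_pos: [0.5818, 0.2875, 0.0467]
ee_rot: [[0.003, -0.63, -0.777], [0.002, -0.777, 0.63], [-1.0, -0.004, -0.001]]
wrist_force: [-0.6, -0.2, 0.3]
gripper_width: 0.702
```

```bash
python3 -c "
from plan import *
b=BAY['cream'];p=r.sense()['tcp_pos'];z=p[2]
plan([(p[0],p[1],.14),(*b,.14),(*b,z+.009),(*b,.14),(*TIN['black'],.14),(*TIN['black'],.039)])"
```

```text
t 4.67 at [0.5818 0.2875 0.0467] w 0.702 F [-0.6 -0.2  0.3]
[0.582 0.287 0.14 ] t -0.1244 -0.0005 -0.0001 a -0.0013 -0.0003 0.0012 rows 3
[0.551 0.164 0.14 ] t -0.0 0.1543 -0.0714 a 0.0 -0.0 0.0 rows 4
[0.551 0.164 0.056] t 0.1124 -0.0 -0.0 a 0.0 0.0 0.0 rows 3
[0.551 0.164 0.14 ] t -0.1124 0.0 0.0 a 0.0 0.0 0.0 rows 3
[0.687 0.204 0.14 ] t 0.0 -0.1555 -0.1073 a 0.0 0.0 0.0 rows 4
[0.687 0.204 0.039] t 0.1347 -0.0 -0.0 a 0.0 0.0 0.0 rows 3
```

>>> {"name": "play_rows", "arguments": {"commands": [{"fingers": 1, "tx": 0, "ty": 0, "tz": 0, "ax": 0, "ay": 0, "az": 0}, {"fingers": 1, "tx": 0, "ty": 0, "tz": 0, "ax": 0, "ay": 0, "az": 0}, {"fingers": 1, "tx": 0, "ty": 0, "tz": 0, "ax": 0, "ay": 0, "az": 0}, {"fingers": 1, "tx": 0, "ty": 0, "tz": 0, "ax": 0, "ay": 0, "az": 0}, {"fingers": 1, "tx": 0, "ty": 0, "tz": 0, "ax": 0, "ay": 0, "az": 0}]}}

```text
time_s: 5.08
tcp_pos: [0.5824, 0.2881, 0.0461]
ee_rot: [[0.004, -0.629, -0.777], [0.002, -0.777, 0.629], [-1.0, -0.004, -0.001]]
wrist_force: [1.3, 2.7, 6.3]
gripper_width: 0.592
```

```bash
python3 -c "
from plan import *
b=BAY['cream'];p=r.sense()['tcp_pos'];z=p[2]
plan([(p[0],p[1],.14),(*b,.14),(*b,z+.009)])"
```

```text
t 5.08 at [0.5824 0.2881 0.0461] w 0.592 F [1.3 2.7 6.3]
[0.582 0.288 0.14 ] t -0.1252 -0.0005 -0.0002 a -0.001 -0.0005 0.0014 rows 3
[0.551 0.164 0.14 ] t 0.0 0.1555 -0.0713 a 0.0 -0.0 0.0 rows 4
[0.551 0.164 0.055] t 0.1132 0.0 -0.0 a 0.0 0.0 0.0 rows 3
```

>>> {"name": "play_rows", "arguments": {"commands": [{"fingers": 1, "tx": -0.02, "ty": 0, "tz": 0, "ax": 0, "ay": 0, "az": 0}, {"fingers": 1, "tx": -0.05, "ty": 0, "tz": 0, "ax": 0, "ay": 0, "az": 0}, {"fingers": 1, "tx": -0.08, "ty": 0, "tz": 0, "ax": 0, "ay": 0, "az": 0}, {"fingers": 1, "tx": -0.11, "ty": 0, "tz": 0, "ax": 0, "ay": 0, "az": 0}, {"fingers": 1, "tx": -0.125, "ty": 0, "tz": 0, "ax": 0, "ay": 0, "az": 0}]}}

```text
time_s: 5.5
tcp_pos: [0.5806, 0.2865, 0.1394]
ee_rot: [[-0.0, -0.63, -0.777], [-0.0, -0.777, 0.63], [-1.0, 0.0, 0.0]]
wrist_force: [0.1, 0.7, -1.9]
gripper_width: 0.591
```

>>> {"name": "play_rows", "arguments": {"commands": [{"fingers": 1, "tx": 0, "ty": 0.025, "tz": -0.0115, "ax": 0, "ay": 0, "az": 0}, {"fingers": 1, "tx": 0, "ty": 0.06, "tz": -0.0275, "ax": 0, "ay": 0, "az": 0}, {"fingers": 1, "tx": 0, "ty": 0.1, "tz": -0.046, "ax": 0, "ay": 0, "az": 0}, {"fingers": 1, "tx": 0, "ty": 0.135, "tz": -0.062, "ax": 0, "ay": 0, "az": 0}, {"fingers": 1, "tx": 0, "ty": 0.155, "tz": -0.071, "ax": 0, "ay": 0, "az": 0}]}}

```text
time_s: 5.92
tcp_pos: [0.546, 0.1595, 0.1363]
ee_rot: [[-0.006, -0.631, -0.775], [-0.003, -0.775, 0.631], [-1.0, 0.006, 0.003]]
wrist_force: [0.5, 0.0, -2.3]
gripper_width: 0.592
```

>>> {"name": "play_rows", "arguments": {"commands": [{"fingers": 1, "tx": 0.01, "ty": 0, "tz": 0, "ax": 0, "ay": 0, "az": 0}, {"fingers": 1, "tx": 0.03, "ty": 0, "tz": 0, "ax": 0, "ay": 0, "az": 0}, {"fingers": 1, "tx": 0.04, "ty": 0, "tz": 0, "ax": 0, "ay": 0, "az": 0}, {"fingers": 1, "tx": 0.04, "ty": 0, "tz": 0, "ax": 0, "ay": 0, "az": 0}, {"fingers": 1, "tx": 0.04, "ty": 0, "tz": 0, "ax": 0, "ay": 0, "az": 0}]}}

```text
time_s: 6.33
tcp_pos: [0.5487, 0.1632, 0.1071]
ee_rot: [[-0.002, -0.629, -0.777], [-0.001, -0.777, 0.629], [-1.0, 0.002, 0.001]]
wrist_force: [-0.5, 0.4, -2.0]
gripper_width: 0.592
```

```bash
python3 -c "
from plan import *
b=BAY['cream']
plan([(*b,.055)])"
```

```text
t 6.33 at [0.5487 0.1632 0.1071] w 0.592 F [-0.5  0.4 -2. ]
[0.551 0.164 0.055] t 0.0695 -0.0027 -0.002 a -0.0011 0.0002 -0.0007 rows 2
```

>>> {"name": "play_rows", "arguments": {"commands": [{"fingers": 1, "tx": 0.015, "ty": -0.002, "tz": -0.002, "ax": 0, "ay": 0, "az": 0}, {"fingers": 1, "tx": 0.03, "ty": -0.002, "tz": -0.002, "ax": 0, "ay": 0, "az": 0}, {"fingers": 1, "tx": 0.045, "ty": -0.002, "tz": -0.002, "ax": 0, "ay": 0, "az": 0}, {"fingers": 1, "tx": 0.058, "ty": -0.002, "tz": -0.002, "ax": 0, "ay": 0, "az": 0}, {"fingers": 1, "tx": 0.066, "ty": -0.002, "tz": -0.002, "ax": 0, "ay": 0, "az": 0}]}}

```text
time_s: 6.75
tcp_pos: [0.5508, 0.1633, 0.0573]
ee_rot: [[-0.001, -0.63, -0.777], [-0.001, -0.777, 0.63], [-1.0, 0.001, 0.001]]
wrist_force: [0.0, 0.1, -1.7]
gripper_width: 0.592
```

>>> {"name": "play_rows", "arguments": {"commands": [{"fingers": 1, "tx": 0.002, "ty": 0, "tz": 0, "ax": 0, "ay": 0, "az": 0}, {"fingers": 1, "tx": 0.003, "ty": 0, "tz": 0, "ax": 0, "ay": 0, "az": 0}, {"fingers": 1, "tx": 0.003, "ty": 0, "tz": 0, "ax": 0, "ay": 0, "az": 0}, {"fingers": 1, "tx": 0.003, "ty": 0, "tz": 0, "ax": 0, "ay": 0, "az": 0}]}}

```text
time_s: 7.08
tcp_pos: [0.5517, 0.1635, 0.0571]
ee_rot: [[0.001, -0.63, -0.777], [0.001, -0.777, 0.63], [-1.0, -0.001, -0.001]]
wrist_force: [-0.5, 0.4, -3.0]
gripper_width: 0.59
```

```bash
python3 -c "
from plan import *
b=BAY['cream']
plan([(*b,.055)])"
```

```text
t 7.08 at [0.5517 0.1635 0.0571] w 0.59 F [-0.5  0.4 -3. ]
[0.551 0.164 0.055] t 0.0028 0.0003 0.0009 a -0.0012 -0.0002 0.0004 rows 1
```

>>> {"name": "play_rows", "arguments": {"commands": [{"fingers": 1, "tx": 0.002, "ty": 0, "tz": 0.001, "ax": 0, "ay": 0, "az": 0}, {"fingers": 1, "tx": 0.003, "ty": 0, "tz": 0.001, "ax": 0, "ay": 0, "az": 0}, {"fingers": 1, "tx": 0.003, "ty": 0, "tz": 0.001, "ax": 0, "ay": 0, "az": 0}, {"fingers": 1, "tx": 0.003, "ty": 0, "tz": 0.001, "ax": 0, "ay": 0, "az": 0}, {"fingers": 1, "tx": 0.003, "ty": 0, "tz": 0.001, "ax": 0, "ay": 0, "az": 0}]}}

```text
time_s: 7.5
tcp_pos: [0.5507, 0.1637, 0.0543]
ee_rot: [[0.0, -0.63, -0.777], [0.0, -0.777, 0.63], [-1.0, -0.0, -0.0]]
wrist_force: [-0.2, 0.2, -3.1]
gripper_width: 0.592
```

>>> {"name": "play_rows", "arguments": {"commands": [{"fingers": -1, "tx": 0, "ty": 0, "tz": 0, "ax": 0, "ay": 0, "az": 0}, {"fingers": -1, "tx": 0, "ty": 0, "tz": 0, "ax": 0, "ay": 0, "az": 0}, {"fingers": -1, "tx": 0, "ty": 0, "tz": 0, "ax": 0, "ay": 0, "az": 0}, {"fingers": -1, "tx": 0, "ty": 0, "tz": 0, "ax": 0, "ay": 0, "az": 0}, {"fingers": -1, "tx": 0, "ty": 0, "tz": 0, "ax": 0, "ay": 0, "az": 0}]}}

```text
time_s: 7.92
tcp_pos: [0.5509, 0.1638, 0.0546]
ee_rot: [[0.001, -0.63, -0.777], [0.0, -0.777, 0.63], [-1.0, -0.001, -0.0]]
wrist_force: [-0.4, 0.1, 1.1]
gripper_width: 0.884
```

>>> {"name": "play_rows", "arguments": {"commands": [{"fingers": -1, "tx": -0.01, "ty": 0, "tz": 0, "ax": 0, "ay": 0, "az": 0}, {"fingers": -1, "tx": -0.03, "ty": 0, "tz": 0, "ax": 0, "ay": 0, "az": 0}, {"fingers": -1, "tx": -0.06, "ty": 0, "tz": 0, "ax": 0, "ay": 0, "az": 0}, {"fingers": -1, "tx": -0.09, "ty": 0, "tz": 0, "ax": 0, "ay": 0, "az": 0}, {"fingers": -1, "tx": -0.11, "ty": 0, "tz": 0, "ax": 0, "ay": 0, "az": 0}]}}

```text
time_s: 8.33
tcp_pos: [0.5516, 0.1641, 0.1397]
ee_rot: [[0.003, -0.629, -0.777], [0.001, -0.777, 0.629], [-1.0, -0.003, -0.002]]
wrist_force: [1.1, 0.1, 0.5]
gripper_width: 0.995
```

```bash
python3 -c "
from plan import *
plan([(*TIN['black'],.14),(*TIN['black'],.042)])"
```

```text
t 8.33 at [0.5516 0.1641 0.1397] w 0.995 F [1.1 0.1 0.5]
[0.687 0.204 0.14 ] t 0.0002 -0.155 -0.1064 a -0.0011 -0.0006 0.001 rows 4
[0.687 0.204 0.042] t 0.1307 -0.0 0.0 a 0.0 0.0 -0.0 rows 3
```

>>> {"name": "play_rows", "arguments": {"commands": [{"fingers": -1, "tx": 0, "ty": -0.035, "tz": -0.024, "ax": 0, "ay": 0, "az": 0}, {"fingers": -1, "tx": 0, "ty": -0.075, "tz": -0.0515, "ax": 0, "ay": 0, "az": 0}, {"fingers": -1, "tx": 0, "ty": -0.115, "tz": -0.079, "ax": 0, "ay": 0, "az": 0}, {"fingers": -1, "tx": 0, "ty": -0.145, "tz": -0.0995, "ax": 0, "ay": 0, "az": 0}, {"fingers": -1, "tx": 0, "ty": -0.155, "tz": -0.1065, "ax": 0, "ay": 0, "az": 0}]}}

```text
time_s: 8.75
tcp_pos: [0.6892, 0.2045, 0.1365]
ee_rot: [[0.002, -0.63, -0.777], [0.0, -0.777, 0.63], [-1.0, -0.002, -0.001]]
wrist_force: [-0.4, 1.0, 0.3]
gripper_width: 0.998
```

>>> {"name": "play_rows", "arguments": {"commands": [{"fingers": -1, "tx": 0.02, "ty": 0, "tz": 0, "ax": 0, "ay": 0, "az": 0}, {"fingers": -1, "tx": 0.04, "ty": 0, "tz": 0, "ax": 0, "ay": 0, "az": 0}, {"fingers": -1, "tx": 0.05, "ty": 0, "tz": 0, "ax": 0, "ay": 0, "az": 0}, {"fingers": -1, "tx": 0.05, "ty": 0, "tz": 0, "ax": 0, "ay": 0, "az": 0}, {"fingers": -1, "tx": 0.05, "ty": 0, "tz": 0, "ax": 0, "ay": 0, "az": 0}]}}

```text
time_s: 9.17
tcp_pos: [0.6859, 0.2036, 0.0995]
ee_rot: [[-0.0, -0.629, -0.777], [-0.001, -0.777, 0.629], [-1.0, 0.0, -0.0]]
wrist_force: [-1.1, -0.4, 0.5]
gripper_width: 0.999
```

```bash
python3 -c "
from plan import *
plan([(*TIN['black'],.042)])"
```

```text
t 9.17 at [0.6859 0.2036 0.0995] w 0.999 F [-1.1 -0.4  0.5]
[0.687 0.204 0.042] t 0.0766 -0.0015 -0.0004 a -0.0012 -0.0001 -0.0002 rows 2
```

>>> {"name": "play_rows", "arguments": {"commands": [{"fingers": -1, "tx": 0.02, "ty": -0.001, "tz": 0, "ax": 0, "ay": 0, "az": 0}, {"fingers": -1, "tx": 0.04, "ty": -0.001, "tz": 0, "ax": 0, "ay": 0, "az": 0}, {"fingers": -1, "tx": 0.06, "ty": -0.001, "tz": 0, "ax": 0, "ay": 0, "az": 0}, {"fingers": -1, "tx": 0.075, "ty": -0.001, "tz": 0, "ax": 0, "ay": 0, "az": 0}, {"fingers": -1, "tx": 0.077, "ty": -0.001, "tz": 0, "ax": 0, "ay": 0, "az": 0}]}}

```text
time_s: 9.58
tcp_pos: [0.6853, 0.2039, 0.04]
ee_rot: [[-0.003, -0.63, -0.777], [-0.001, -0.777, 0.63], [-1.0, 0.002, 0.001]]
wrist_force: [0.1, 0.2, -0.4]
gripper_width: 1.0
```

>>> {"name": "play_rows", "arguments": {"commands": [{"fingers": 1, "tx": 0, "ty": 0, "tz": 0, "ax": 0, "ay": 0, "az": 0}, {"fingers": 1, "tx": 0, "ty": 0, "tz": 0, "ax": 0, "ay": 0, "az": 0}, {"fingers": 1, "tx": 0, "ty": 0, "tz": 0, "ax": 0, "ay": 0, "az": 0}, {"fingers": 1, "tx": 0, "ty": 0, "tz": 0, "ax": 0, "ay": 0, "az": 0}, {"fingers": 1, "tx": 0, "ty": 0, "tz": 0, "ax": 0, "ay": 0, "az": 0}]}}

```text
time_s: 10.0
tcp_pos: [0.6863, 0.2037, 0.0427]
ee_rot: [[-0.0, -0.63, -0.777], [-0.001, -0.777, 0.63], [-1.0, 0.001, -0.001]]
wrist_force: [-1.5, -1.8, 3.4]
gripper_width: 0.732
```

>>> {"name": "play_rows", "arguments": {"commands": [{"fingers": 1, "tx": 0, "ty": 0, "tz": 0, "ax": 0, "ay": 0, "az": 0}, {"fingers": 1, "tx": 0, "ty": 0, "tz": 0, "ax": 0, "ay": 0, "az": 0}, {"fingers": 1, "tx": 0, "ty": 0, "tz": 0, "ax": 0, "ay": 0, "az": 0}]}}

```text
time_s: 10.25
tcp_pos: [0.6864, 0.2037, 0.0427]
ee_rot: [[0.0, -0.63, -0.777], [-0.001, -0.777, 0.63], [-1.0, 0.001, -0.001]]
wrist_force: [-1.9, -2.2, 5.5]
gripper_width: 0.737
```

```bash
python3 -c "
from plan import *
b=BAY['black'];p=r.sense()['tcp_pos'];z=p[2]
plan([(p[0],p[1],.14),(*b,.14),(*b,z+.009)])"
```

```text
t 10.25 at [0.6864 0.2037 0.0427] w 0.737 F [-1.9 -2.2  5.5]
[0.686 0.204 0.14 ] t -0.1298 0.0001 -0.0001 a -0.0012 -0.0002 -0.0002 rows 3
[0.517 0.265 0.14 ] t -0.0 0.0773 0.2277 a 0.0 -0.0 -0.0 rows 5
[0.348 0.327 0.14 ] t -0.0 0.0773 0.2277 a 0.0 -0.0 -0.0 rows 5
[0.348 0.327 0.052] t 0.1178 -0.0 -0.0 a 0.0 0.0 0.0 rows 3
```

>>> {"name": "play_rows", "arguments": {"commands": [{"fingers": 1, "tx": -0.02, "ty": 0, "tz": 0, "ax": 0, "ay": 0, "az": 0}, {"fingers": 1, "tx": -0.05, "ty": 0, "tz": 0, "ax": 0, "ay": 0, "az": 0}, {"fingers": 1, "tx": -0.08, "ty": 0, "tz": 0, "ax": 0, "ay": 0, "az": 0}, {"fingers": 1, "tx": -0.115, "ty": 0, "tz": 0, "ax": 0, "ay": 0, "az": 0}, {"fingers": 1, "tx": -0.13, "ty": 0, "tz": 0, "ax": 0, "ay": 0, "az": 0}]}}

```text
time_s: 10.67
tcp_pos: [0.688, 0.2053, 0.1421]
ee_rot: [[0.005, -0.629, -0.777], [0.003, -0.777, 0.629], [-1.0, -0.005, -0.003]]
wrist_force: [1.2, 0.1, -0.6]
gripper_width: 0.736
```

```bash
python3 -c "
from plan import *
from station import viewer
import cv2
b=BAY['black']
p=viewer.capture('scene');cv2.imwrite('pics/s2.png',cv2.resize(p['image'][130:340,180:440,::-1],None,fx=2.5,fy=2.5))
plan([(*b,.14)])"
```

```text
t 10.72 at [0.6887 0.2055 0.1437] w 0.735 F [ 1.1 -0.2  0.6]
[0.518 0.266 0.142] t 0.0009 0.08 0.2278 a -0.0005 -0.0006 0.0012 rows 5
[0.348 0.327 0.14 ] t 0.0017 0.0796 0.228 a -0.0005 -0.0006 0.0012 rows 5
```

View pics/s2.png

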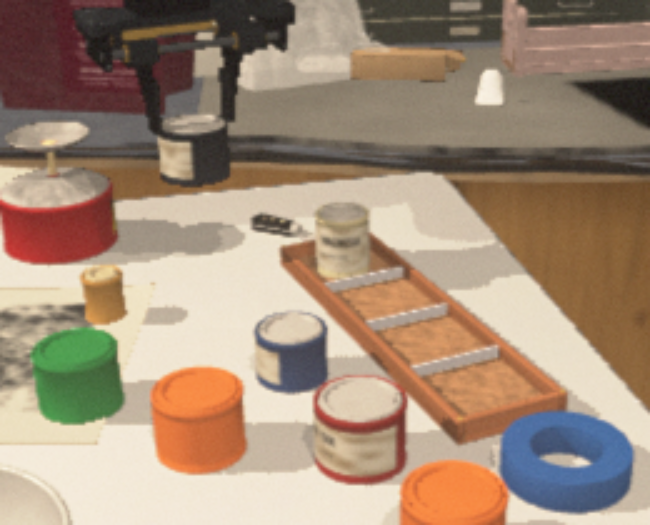

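The crop shows the black tin held upright, the cream tin standing in the knife-end bay (343,240), and the knife, jar and tape undisturbed.

>>> {"name": "play_rows", "arguments": {"commands": [{"fingers": 1, "tx": 0.001, "ty": 0.01, "tz": 0.0285, "ax": 0, "ay": 0, "az": 0}, {"fingers": 1, "tx": 0.001, "ty": 0.024, "tz": 0.068, "ax": 0, "ay": 0, "az": 0}, {"fingers": 1, "tx": 0.001, "ty": 0.04, "tz": 0.114, "ax": 0, "ay": 0, "az": 0}, {"fingers": 1, "tx": 0.001, "ty": 0.056, "tz": 0.16, "ax": 0, "ay": 0, "az": 0}, {"fingers": 1, "tx": 0.001, "ty": 0.072, "tz": 0.205, "ax": 0, "ay": 0, "az": 0}]}}

```text
time_s: 11.13
tcp_pos: [0.5311, 0.2594, 0.1368]
ee_rot: [[-0.001, -0.63, -0.776], [0.0, -0.776, 0.63], [-1.0, 0.001, 0.001]]
wrist_force: [0.9, 0.5, 0.3]
gripper_width: 0.322
```

>>> {"name": "play_rows", "arguments": {"commands": [{"fingers": 1, "tx": 0.001, "ty": 0.016, "tz": 0.046, "ax": 0, "ay": 0, "az": 0}, {"fingers": 1, "tx": 0.001, "ty": 0.032, "tz": 0.091, "ax": 0, "ay": 0, "az": 0}, {"fingers": 1, "tx": 0.001, "ty": 0.048, "tz": 0.137, "ax": 0, "ay": 0, "az": 0}, {"fingers": 1, "tx": 0.001, "ty": 0.064, "tz": 0.183, "ax": 0, "ay": 0, "az": 0}, {"fingers": 1, "tx": 0.001, "ty": 0.076, "tz": 0.218, "ax": 0, "ay": 0, "az": 0}]}}

```text
time_s: 11.55
tcp_pos: [0.3674, 0.318, 0.1366]
ee_rot: [[-0.001, -0.629, -0.777], [0.0, -0.777, 0.629], [-1.0, 0.0, 0.001]]
wrist_force: [0.1, 1.0, 0.5]
gripper_width: 0.009
```

>>> {"name": "play_rows", "arguments": {"commands": [{"fingers": 1, "tx": 0, "ty": 0.008, "tz": 0.022, "ax": 0, "ay": 0, "az": 0}, {"fingers": 1, "tx": 0.01, "ty": 0.01, "tz": 0.03, "ax": 0, "ay": 0, "az": 0}, {"fingers": 1, "tx": 0.03, "ty": 0.01, "tz": 0.03, "ax": 0, "ay": 0, "az": 0}, {"fingers": 1, "tx": 0.03, "ty": 0.01, "tz": 0.03, "ax": 0, "ay": 0, "az": 0}, {"fingers": 1, "tx": 0.03, "ty": 0.01, "tz": 0.03, "ax": 0, "ay": 0, "az": 0}]}}

```text
time_s: 11.97
tcp_pos: [0.3477, 0.3255, 0.1138]
ee_rot: [[-0.001, -0.63, -0.777], [-0.002, -0.777, 0.63], [-1.0, 0.003, -0.0]]
wrist_force: [0.4, -0.6, -0.3]
gripper_width: 0.003
```

```bash
python3 -c "
from plan import *
plan([(*BAY['black'],.0515)])"
```

```text
t 11.97 at [0.3477 0.3255 0.1138] w 0.003 F [ 0.4 -0.6 -0.3]
[0.348 0.327 0.052] t 0.083 -0.0019 0.0015 a -0.0014 -0.0001 -0.0008 rows 2
```

```bash
python3 -c "
from station import viewer
import cv2
p=viewer.capture('scene');cv2.imwrite('pics/s3.png',cv2.resize(p['image'][130:340,180:440,::-1],None,fx=2.5,fy=2.5))
p=viewer.capture('top');cv2.imwrite('pics/t3.png',cv2.resize(p['image'][110:370,190:430,::-1],None,fx=2.3,fy=2.3))
"
```

```text
(no output)
```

View pics/s3.png

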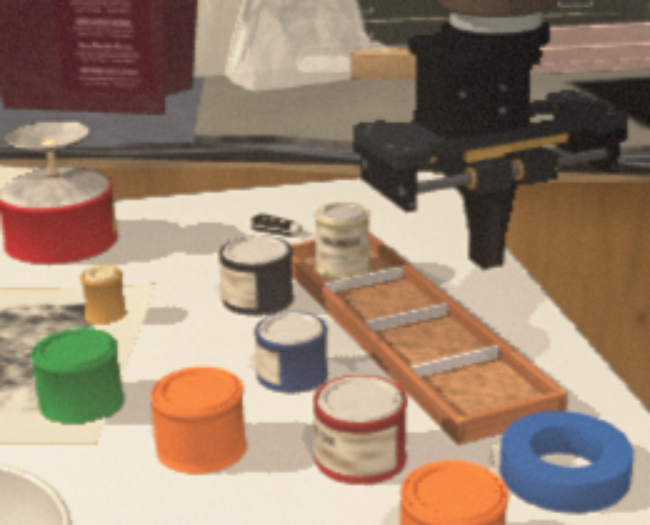

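View pics/t3.png

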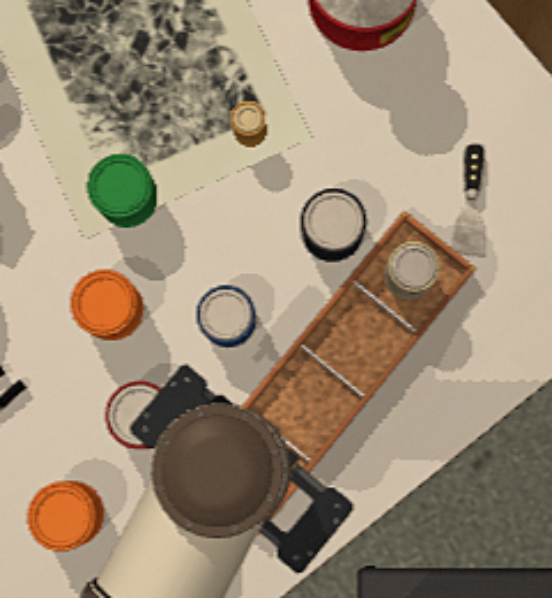

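The black tin slipped out and landed upright on the table at crop (334,222), beside the cream bay; cream is in its bay and nothing else moved. I'll check why and measure black again.

```bash
python3 - <<'E'
from h import *
from station import viewer,spotter
from plan import RC,u
t=viewer.capture("top");s=viewer.capture("scene")
# where the held tin was in s2: centre px (258,190) assumed z from depth plane
for z in(.11,.125,.14): print("held at z",z,ground(s,(258,190),z).round(3))
print("TCP px",proj(s,np.array([[.6887,.2055,.1437],[.6887,.2055,.1247]])).round(0).tolist())
for n,a,b in(("black",(335,206),(282,240)),("cream",(369,226),(317,226))):
    for p,uv in((t,a),(s,b)):
        m=sil(spotter,n,p,uv)
        if m is None: print(n,"missed");continue
        z0=.008 if n=="cream" else 0
        print(n,*fit(cyl(*T[n]),[(p,m)],ground(p,uv,.03),z0))
E
```

```text
held at z 0.11 [0.71  0.171]
held at z 0.125 [0.685 0.207]
held at z 0.14 [0.661 0.243]
TCP px [[257.0, 182.0], [257.0, 190.0]]
black [0.59951433 0.24702883] 0.9021925330162048
black [0.60212447 0.24517351] 0.9434993267059326
cream [0.54963001 0.16529258] 0.8942319750785828
cream [0.55268851 0.16221451] 0.9621626734733582
```

```bash
python3 -c "
import cv2,numpy as np
v=cv2.imread('pics/s2.png')[0:210,60:310];v=np.uint8(255*(v/255.)**.5);cv2.imwrite('pics/s2z.png',cv2.resize(v,None,fx=2.8,fy=2.8,interpolation=cv2.INTER_CUBIC))"
```

```text
(no output)
```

View pics/s2z.png

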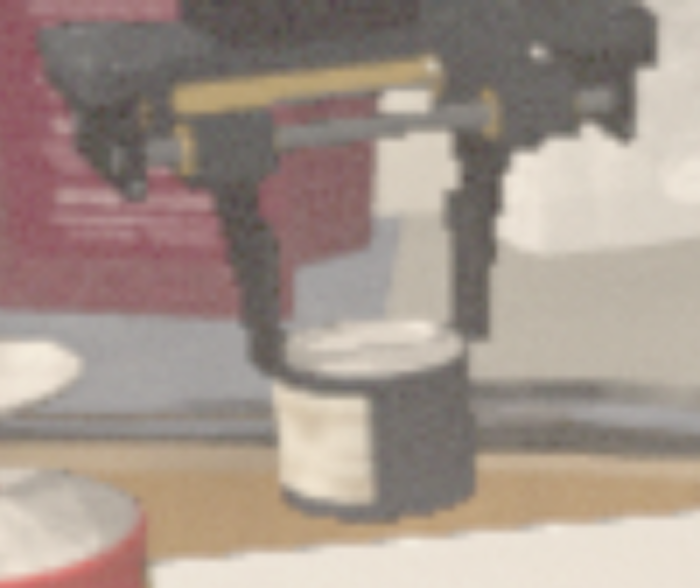

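The zoom shows the fingertips only on the tin's top few mm, so the tin slid down in the pads during the brisk lift. Friction is low, so I'll grip lower and accelerate gently. I'll do red first, since it is nearest.

>>> {"name": "play_rows", "arguments": {"commands": [{"fingers": -1, "tx": -0.005, "ty": 0, "tz": 0, "ax": 0, "ay": 0, "az": 0}, {"fingers": -1, "tx": -0.01, "ty": 0, "tz": 0, "ax": 0, "ay": 0, "az": 0}, {"fingers": -1, "tx": -0.02, "ty": 0, "tz": 0, "ax": 0, "ay": 0, "az": 0}, {"fingers": -1, "tx": -0.03, "ty": 0, "tz": 0, "ax": 0, "ay": 0, "az": 0}, {"fingers": -1, "tx": -0.03, "ty": 0, "tz": 0, "ax": 0, "ay": 0, "az": 0}]}}

```text
time_s: 12.78
tcp_pos: [0.3486, 0.3274, 0.1396]
ee_rot: [[0.002, -0.629, -0.777], [0.003, -0.777, 0.629], [-1.0, -0.004, 0.0]]
wrist_force: [0.3, 0.0, 0.8]
gripper_width: 0.299
```

```bash
python3 -c "
from plan import *
plan([(*TIN['red'],.13)])"
```

```text
t 12.78 at [0.3486 0.3274 0.1396] w 0.299 F [0.3 0.  0.8]
[0.398 0.441 0.13 ] t 0.0135 -0.1587 0.0441 a -0.0011 0.0001 0.0013 rows 3
```

>>> {"name": "play_rows", "arguments": {"commands": [{"fingers": -1, "tx": 0, "ty": -0.03, "tz": 0.008, "ax": 0, "ay": 0, "az": 0}, {"fingers": -1, "tx": 0, "ty": -0.07, "tz": 0.019, "ax": 0, "ay": 0, "az": 0}, {"fingers": -1, "tx": 0.005, "ty": -0.11, "tz": 0.03, "ax": 0, "ay": 0, "az": 0}, {"fingers": -1, "tx": 0.01, "ty": -0.145, "tz": 0.04, "ax": 0, "ay": 0, "az": 0}, {"fingers": -1, "tx": 0.0135, "ty": -0.1585, "tz": 0.044, "ax": 0, "ay": 0, "az": 0}]}}

```text
time_s: 13.2
tcp_pos: [0.3984, 0.4425, 0.127]
ee_rot: [[0.001, -0.629, -0.777], [0.002, -0.777, 0.629], [-1.0, -0.002, -0.0]]
wrist_force: [0.6, 0.5, 0.5]
gripper_width: 0.683
```

>>> {"name": "play_rows", "arguments": {"commands": [{"fingers": -1, "tx": 0, "ty": 0, "tz": 0, "ax": 0, "ay": 0, "az": 0}, {"fingers": -1, "tx": 0, "ty": 0, "tz": 0, "ax": 0, "ay": 0, "az": 0}, {"fingers": -1, "tx": 0.01, "ty": 0, "tz": 0, "ax": 0, "ay": 0, "az": 0}, {"fingers": -1, "tx": 0.03, "ty": 0, "tz": 0, "ax": 0, "ay": 0, "az": 0}, {"fingers": -1, "tx": 0.04, "ty": 0, "tz": 0, "ax": 0, "ay": 0, "az": 0}]}}

```text
time_s: 13.62
tcp_pos: [0.396, 0.4375, 0.0962]
ee_rot: [[-0.002, -0.63, -0.776], [-0.001, -0.776, 0.63], [-1.0, 0.002, 0.0]]
wrist_force: [0.6, 0.1, 0.2]
gripper_width: 0.983
```

```bash
python3 -c "
from plan import *
plan([(*TIN['red'],.0385)])"
```

```text
t 13.62 at [0.396  0.4375 0.0962] w 0.983 F [0.6 0.1 0.2]
[0.398 0.441 0.038] t 0.077 -0.005 0.0008 a -0.0015 0.0001 -0.0007 rows 2
```

>>> {"name": "play_rows", "arguments": {"commands": [{"fingers": -1, "tx": 0.01, "ty": -0.001, "tz": 0, "ax": 0, "ay": 0, "az": 0}, {"fingers": -1, "tx": 0.03, "ty": -0.001, "tz": 0, "ax": 0, "ay": 0, "az": 0}, {"fingers": -1, "tx": 0.05, "ty": -0.001, "tz": 0, "ax": 0, "ay": 0, "az": 0}, {"fingers": -1, "tx": 0.067, "ty": -0.001, "tz": 0, "ax": 0, "ay": 0, "az": 0}, {"fingers": -1, "tx": 0.075, "ty": -0.001, "tz": 0, "ax": 0, "ay": 0, "az": 0}]}}

```text
time_s: 14.03
tcp_pos: [0.3968, 0.4385, 0.0394]
ee_rot: [[-0.002, -0.63, -0.777], [-0.002, -0.777, 0.63], [-1.0, 0.003, -0.0]]
wrist_force: [-1.2, -0.4, -0.5]
gripper_width: 1.0
```

>>> {"name": "play_rows", "arguments": {"commands": [{"fingers": -1, "tx": 0, "ty": 0, "tz": 0, "ax": 0, "ay": 0, "az": 0}, {"fingers": -1, "tx": 0, "ty": 0, "tz": 0, "ax": 0, "ay": 0, "az": 0}, {"fingers": -1, "tx": 0, "ty": 0, "tz": 0, "ax": 0, "ay": 0, "az": 0}, {"fingers": -1, "tx": 0, "ty": 0, "tz": 0, "ax": 0, "ay": 0, "az": 0}]}}

```text
time_s: 14.37
tcp_pos: [0.3978, 0.4405, 0.0421]
ee_rot: [[0.001, -0.63, -0.777], [0.002, -0.777, 0.63], [-1.0, -0.002, 0.0]]
wrist_force: [-0.5, 0.3, 0.6]
gripper_width: 0.996
```

```bash
python3 -c "
from plan import *
plan([(*TIN['red'],.0385)])"
```

```text
t 14.37 at [0.3978 0.4405 0.0421] w 0.996 F [-0.5  0.3  0.6]
[0.398 0.441 0.038] t 0.0048 -0.0002 0.0002 a -0.0012 0.0001 0.0006 rows 1
```

>>> {"name": "play_rows", "arguments": {"commands": [{"fingers": 1, "tx": 0.005, "ty": 0, "tz": 0, "ax": 0, "ay": 0, "az": 0}, {"fingers": 1, "tx": 0.005, "ty": 0, "tz": 0, "ax": 0, "ay": 0, "az": 0}, {"fingers": 1, "tx": 0.005, "ty": 0, "tz": 0, "ax": 0, "ay": 0, "az": 0}, {"fingers": 1, "tx": 0.005, "ty": 0, "tz": 0, "ax": 0, "ay": 0, "az": 0}, {"fingers": 1, "tx": 0.005, "ty": 0, "tz": 0, "ax": 0, "ay": 0, "az": 0}]}}

```text
time_s: 14.78
tcp_pos: [0.3977, 0.4403, 0.0375]
ee_rot: [[0.001, -0.63, -0.777], [0.001, -0.777, 0.63], [-1.0, -0.001, 0.0]]
wrist_force: [0.2, 1.1, -0.3]
gripper_width: 0.759
```

>>> {"name": "play_rows", "arguments": {"commands": [{"fingers": 1, "tx": 0, "ty": 0, "tz": 0, "ax": 0, "ay": 0, "az": 0}, {"fingers": 1, "tx": 0, "ty": 0, "tz": 0, "ax": 0, "ay": 0, "az": 0}, {"fingers": 1, "tx": 0, "ty": 0, "tz": 0, "ax": 0, "ay": 0, "az": 0}, {"fingers": 1, "tx": 0, "ty": 0, "tz": 0, "ax": 0, "ay": 0, "az": 0}, {"fingers": 1, "tx": 0, "ty": 0, "tz": 0, "ax": 0, "ay": 0, "az": 0}]}}

```text
time_s: 15.2
tcp_pos: [0.3977, 0.4403, 0.0375]
ee_rot: [[0.001, -0.63, -0.777], [0.001, -0.777, 0.63], [-1.0, -0.001, 0.0]]
wrist_force: [-0.2, 2.6, 0.7]
gripper_width: 0.757
```

>>> {"name": "play_rows", "arguments": {"commands": [{"fingers": 1, "tx": -0.002, "ty": 0, "tz": 0, "ax": 0, "ay": 0, "az": 0}, {"fingers": 1, "tx": -0.005, "ty": 0, "tz": 0, "ax": 0, "ay": 0, "az": 0}, {"fingers": 1, "tx": -0.01, "ty": 0, "tz": 0, "ax": 0, "ay": 0, "az": 0}, {"fingers": 1, "tx": -0.015, "ty": 0, "tz": 0, "ax": 0, "ay": 0, "az": 0}, {"fingers": 1, "tx": -0.018, "ty": 0, "tz": 0, "ax": 0, "ay": 0, "az": 0}]}}

```text
time_s: 15.62
tcp_pos: [0.3975, 0.4398, 0.0513]
ee_rot: [[0.0, -0.63, -0.777], [-0.0, -0.777, 0.63], [-1.0, 0.0, -0.0]]
wrist_force: [0.5, -0.7, -2.5]
gripper_width: 0.76
```

>>> {"name": "play_rows", "arguments": {"commands": [{"fingers": 1, "tx": 0, "ty": 0, "tz": 0, "ax": 0, "ay": 0, "az": 0}, {"fingers": 1, "tx": 0, "ty": 0, "tz": 0, "ax": 0, "ay": 0, "az": 0}, {"fingers": 1, "tx": 0, "ty": 0, "tz": 0, "ax": 0, "ay": 0, "az": 0}, {"fingers": 1, "tx": 0, "ty": 0, "tz": 0, "ax": 0, "ay": 0, "az": 0}, {"fingers": 1, "tx": 0, "ty": 0, "tz": 0, "ax": 0, "ay": 0, "az": 0}]}}

```text
time_s: 16.03
tcp_pos: [0.3974, 0.4397, 0.0506]
ee_rot: [[-0.0, -0.63, -0.777], [-0.0, -0.777, 0.63], [-1.0, 0.0, -0.0]]
wrist_force: [-0.4, -0.2, -1.8]
gripper_width: 0.761
```

```bash
python3 -c "
from plan import *
from station import viewer
from h import proj
import cv2
p=viewer.capture('scene');t=np.array(r.sense()['tcp_pos']);print(proj(p,np.array([t,t-[0,0,.019]])))
cv2.imwrite('pics/s4.png',cv2.resize(p['image'][200:330,230:410,::-1],None,fx=4,fy=4,interpolation=cv2.INTER_CUBIC))
b=BAY['red'];plan([(t[0],t[1],.12),(*b,.12),(*b,.0485)])"
```

```text
[[324.62412369 289.8143709 ]
 [324.70544379 298.74652206]]
t 16.08 at [0.3974 0.4398 0.0507] w 0.76 F [-0.8 -0.1 -2.7]
[0.397 0.44  0.12 ] t -0.0925 0.0 -0.0 a -0.0013 -0.0 -0.0001 rows 2
[0.44  0.329 0.12 ] t -0.0 0.0793 -0.1371 a 0.0 0.0 -0.0 rows 3
[0.483 0.218 0.12 ] t -0.0 0.0793 -0.1371 a 0.0 0.0 -0.0 rows 3
[0.483 0.218 0.048] t 0.0953 -0.0 0.0 a 0.0 0.0 0.0 rows 2
```

View pics/s4.png

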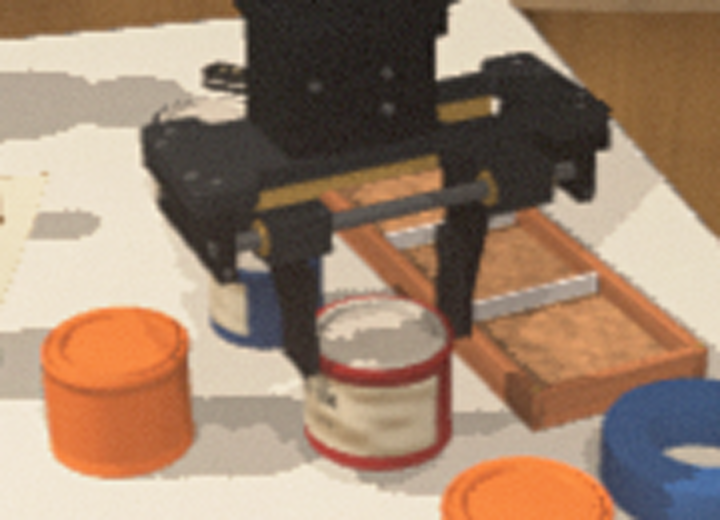

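```bash
python3 - <<'E'
from station import r,viewer
from h import *
s=r.sense();P=np.array(s['tcp_pos']);R=np.array(s['ee_rot']).reshape(3,3)
p=viewer.capture("scene")
v=cv2.resize(p['image'][200:330,230:410,::-1],None,fx=4,fy=4,interpolation=cv2.INTER_CUBIC)
w=.033
for sg in(-1,1):
  for x0,x1 in((-.02,.019),):
    c=np.array([[x,sg*y,z] for x in(x0,x1) for y in(w,w+.015) for z in(-.0095,.0095)])
    q=cv2.convexHull(((proj(p,c@R.T+P)-[230,200]+.5)*4).astype(np.float32));cv2.polylines(v,[q.astype(int)],True,(0,255,0),1)
for h0 in(.013,):
  q=cv2.convexHull(((proj(p,cyl(.0345,.053)+[P[0],P[1],h0])-[230,200]+.5)*4).astype(np.float32));cv2.polylines(v,[q.astype(int)],True,(255,0,255),1)
cv2.imwrite("pics/s5.png",v)
E
```

```text
(no output)
```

View pics/s5.png

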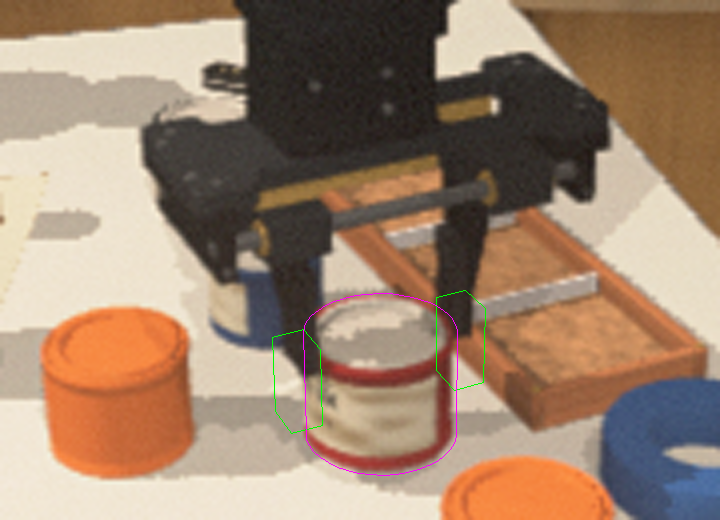

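The magenta overlay matches the tin, so the lateral position is right. The real fingertips (rows 378 and 335) end about 25 mm above the modelled pads in green, so I've only been gripping the rim. I'll set red down again and regrip about 15 mm lower.

>>> {"name": "play_rows", "arguments": {"commands": [{"fingers": 1, "tx": 0.006, "ty": 0, "tz": 0, "ax": 0, "ay": 0, "az": 0}, {"fingers": 1, "tx": 0.012, "ty": 0, "tz": 0, "ax": 0, "ay": 0, "az": 0}, {"fingers": 1, "tx": 0.017, "ty": 0, "tz": 0, "ax": 0, "ay": 0, "az": 0}, {"fingers": 1, "tx": 0.018, "ty": 0, "tz": 0, "ax": 0, "ay": 0, "az": 0}, {"fingers": 1, "tx": 0.018, "ty": 0, "tz": 0, "ax": 0, "ay": 0, "az": 0}]}}

```text
time_s: 16.55
tcp_pos: [0.3974, 0.4396, 0.0374]
ee_rot: [[-0.0, -0.63, -0.777], [-0.001, -0.777, 0.63], [-1.0, 0.001, -0.0]]
wrist_force: [-1.0, -1.1, 1.0]
gripper_width: 0.76
```

>>> {"name": "play_rows", "arguments": {"commands": [{"fingers": -1, "tx": 0, "ty": 0, "tz": 0, "ax": 0, "ay": 0, "az": 0}, {"fingers": -1, "tx": 0, "ty": 0, "tz": 0, "ax": 0, "ay": 0, "az": 0}, {"fingers": -1, "tx": 0, "ty": 0, "tz": 0, "ax": 0, "ay": 0, "az": 0}, {"fingers": -1, "tx": 0, "ty": 0, "tz": 0, "ax": 0, "ay": 0, "az": 0}, {"fingers": -1, "tx": 0, "ty": 0, "tz": 0, "ax": 0, "ay": 0, "az": 0}]}}

```text
time_s: 16.97
tcp_pos: [0.3976, 0.4401, 0.0374]
ee_rot: [[0.0, -0.63, -0.777], [0.0, -0.777, 0.63], [-1.0, -0.001, 0.0]]
wrist_force: [0.1, -0.3, 0.4]
gripper_width: 0.981
```

>>> {"name": "play_rows", "arguments": {"commands": [{"fingers": -1, "tx": 0.005, "ty": 0, "tz": 0, "ax": 0, "ay": 0, "az": 0}, {"fingers": -1, "tx": 0.01, "ty": 0, "tz": 0, "ax": 0, "ay": 0, "az": 0}, {"fingers": -1, "tx": 0.016, "ty": 0, "tz": 0, "ax": 0, "ay": 0, "az": 0}, {"fingers": -1, "tx": 0.02, "ty": 0, "tz": 0, "ax": 0, "ay": 0, "az": 0}, {"fingers": -1, "tx": 0.02, "ty": 0, "tz": 0, "ax": 0, "ay": 0, "az": 0}]}}

```text
time_s: 17.38
tcp_pos: [0.3971, 0.4392, 0.0211]
ee_rot: [[-0.001, -0.63, -0.777], [-0.002, -0.777, 0.63], [-1.0, 0.002, -0.0]]
wrist_force: [0.4, 0.3, 0.0]
gripper_width: 1.002
```

>>> {"name": "play_rows", "arguments": {"commands": [{"fingers": 1, "tx": 0, "ty": 0, "tz": 0, "ax": 0, "ay": 0, "az": 0}, {"fingers": 1, "tx": 0, "ty": 0, "tz": 0, "ax": 0, "ay": 0, "az": 0}, {"fingers": 1, "tx": 0, "ty": 0, "tz": 0, "ax": 0, "ay": 0, "az": 0}, {"fingers": 1, "tx": 0, "ty": 0, "tz": 0, "ax": 0, "ay": 0, "az": 0}, {"fingers": 1, "tx": 0, "ty": 0, "tz": 0, "ax": 0, "ay": 0, "az": 0}]}}

```text
time_s: 17.8
tcp_pos: [0.3974, 0.4397, 0.0225]
ee_rot: [[-0.0, -0.63, -0.777], [-0.0, -0.777, 0.63], [-1.0, 0.0, -0.0]]
wrist_force: [-1.3, -0.8, 1.4]
gripper_width: 0.757
```

>>> {"name": "play_rows", "arguments": {"commands": [{"fingers": 1, "tx": 0, "ty": 0, "tz": 0, "ax": 0, "ay": 0, "az": 0}, {"fingers": 1, "tx": 0, "ty": 0, "tz": 0, "ax": 0, "ay": 0, "az": 0}, {"fingers": 1, "tx": -0.003, "ty": 0, "tz": 0, "ax": 0, "ay": 0, "az": 0}, {"fingers": 1, "tx": -0.01, "ty": 0, "tz": 0, "ax": 0, "ay": 0, "az": 0}, {"fingers": 1, "tx": -0.02, "ty": 0, "tz": 0, "ax": 0, "ay": 0, "az": 0}]}}

```text
time_s: 18.22
tcp_pos: [0.397, 0.4392, 0.0367]
ee_rot: [[-0.001, -0.63, -0.777], [-0.002, -0.777, 0.63], [-1.0, 0.002, -0.0]]
wrist_force: [-0.4, 0.0, -3.2]
gripper_width: 0.759
```

```bash
python3 - <<'E'
from plan import *
from station import viewer
from h import *
s=r.sense();P=np.array(s['tcp_pos'])
p=viewer.capture("scene")
cv2.imwrite("pics/s6.png",cv2.resize(p['image'][200:330,230:410,::-1],None,fx=4,fy=4,interpolation=cv2.INTER_CUBIC))
b=BAY['red'];plan([(P[0],P[1],.11),(*b,.11)])
E
```

```text
t 18.27 at [0.3979 0.4405 0.039 ] w 0.759 F [ 0.1  0.4 -1.2]
[0.397 0.439 0.11 ] t -0.0947 0.002 -0.0001 a -0.0011 -0.0 0.0006 rows 2
[0.44  0.329 0.11 ] t 0.0 0.0788 -0.1371 a 0.0 0.0 0.0 rows 3
[0.483 0.218 0.11 ] t 0.0 0.0788 -0.1371 a 0.0 0.0 0.0 rows 3
```

View pics/s6.png

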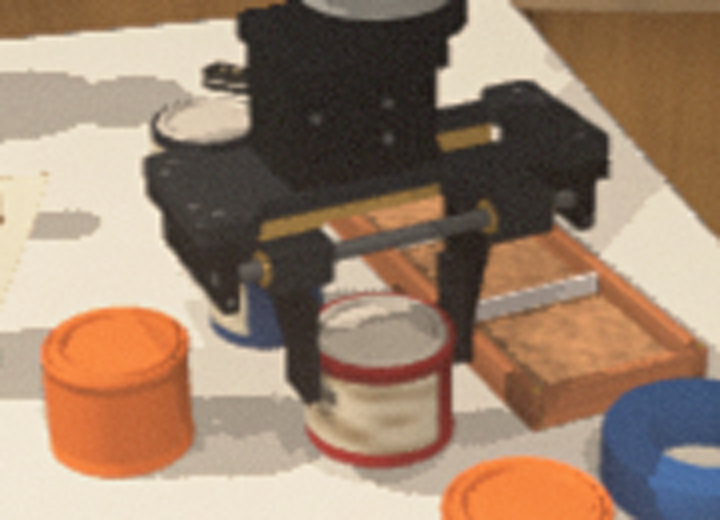

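The fingers now reach well down the sides of red (rows 405 and 362), so I'll carry it gently.

>>> {"name": "play_rows", "arguments": {"commands": [{"fingers": 1, "tx": -0.01, "ty": 0, "tz": 0, "ax": 0, "ay": 0, "az": 0}, {"fingers": 1, "tx": -0.03, "ty": 0, "tz": 0, "ax": 0, "ay": 0, "az": 0}, {"fingers": 1, "tx": -0.055, "ty": 0, "tz": 0, "ax": 0, "ay": 0, "az": 0}, {"fingers": 1, "tx": -0.08, "ty": 0, "tz": 0, "ax": 0, "ay": 0, "az": 0}, {"fingers": 1, "tx": -0.094, "ty": 0, "tz": 0, "ax": 0, "ay": 0, "az": 0}]}}

```text
time_s: 18.68
tcp_pos: [0.3981, 0.4409, 0.1106]
ee_rot: [[0.002, -0.629, -0.777], [0.003, -0.777, 0.629], [-1.0, -0.004, 0.0]]
wrist_force: [0.7, 0.4, -1.6]
gripper_width: 0.761
```

>>> {"name": "play_rows", "arguments": {"commands": [{"fingers": 1, "tx": 0, "ty": 0.003, "tz": -0.0055, "ax": 0, "ay": 0, "az": 0}, {"fingers": 1, "tx": 0, "ty": 0.011, "tz": -0.019, "ax": 0, "ay": 0, "az": 0}, {"fingers": 1, "tx": 0, "ty": 0.022, "tz": -0.038, "ax": 0, "ay": 0, "az": 0}, {"fingers": 1, "tx": 0, "ty": 0.035, "tz": -0.06, "ax": 0, "ay": 0, "az": 0}, {"fingers": 1, "tx": 0, "ty": 0.049, "tz": -0.085, "ax": 0, "ay": 0, "az": 0}]}}

```text
time_s: 19.1
tcp_pos: [0.4234, 0.3684, 0.1062]
ee_rot: [[-0.002, -0.63, -0.777], [-0.003, -0.777, 0.63], [-1.0, 0.004, -0.0]]
wrist_force: [0.0, 0.2, -2.3]
gripper_width: 0.759
```

>>> {"name": "play_rows", "arguments": {"commands": [{"fingers": 1, "tx": 0, "ty": 0.0125, "tz": -0.022, "ax": 0, "ay": 0, "az": 0}, {"fingers": 1, "tx": 0, "ty": 0.025, "tz": -0.044, "ax": 0, "ay": 0, "az": 0}, {"fingers": 1, "tx": 0, "ty": 0.038, "tz": -0.066, "ax": 0, "ay": 0, "az": 0}, {"fingers": 1, "tx": 0, "ty": 0.0505, "tz": -0.088, "ax": 0, "ay": 0, "az": 0}, {"fingers": 1, "tx": 0, "ty": 0.063, "tz": -0.11, "ax": 0, "ay": 0, "az": 0}]}}

```text
time_s: 19.52
tcp_pos: [0.4576, 0.2792, 0.1063]
ee_rot: [[-0.003, -0.631, -0.776], [-0.003, -0.776, 0.631], [-1.0, 0.004, 0.0]]
wrist_force: [1.0, 1.1, -2.9]
gripper_width: 0.756
```

>>> {"name": "play_rows", "arguments": {"commands": [{"fingers": 1, "tx": 0, "ty": 0.0125, "tz": -0.022, "ax": 0, "ay": 0, "az": 0}, {"fingers": 1, "tx": 0, "ty": 0.0235, "tz": -0.041, "ax": 0, "ay": 0, "az": 0}, {"fingers": 1, "tx": 0, "ty": 0.033, "tz": -0.0575, "ax": 0, "ay": 0, "az": 0}, {"fingers": 1, "tx": 0, "ty": 0.04, "tz": -0.07, "ax": 0, "ay": 0, "az": 0}, {"fingers": 1, "tx": 0, "ty": 0.0455, "tz": -0.0795, "ax": 0, "ay": 0, "az": 0}]}}

```text
time_s: 19.93
tcp_pos: [0.4825, 0.2159, 0.1068]
ee_rot: [[-0.002, -0.631, -0.776], [-0.002, -0.776, 0.631], [-1.0, 0.003, 0.001]]
wrist_force: [-0.3, 1.1, -3.1]
gripper_width: 0.761
```

>>> {"name": "play_rows", "arguments": {"commands": [{"fingers": 1, "tx": 0.005, "ty": 0, "tz": 0, "ax": 0, "ay": 0, "az": 0}, {"fingers": 1, "tx": 0.015, "ty": 0, "tz": 0, "ax": 0, "ay": 0, "az": 0}, {"fingers": 1, "tx": 0.02, "ty": 0, "tz": 0, "ax": 0, "ay": 0, "az": 0}, {"fingers": 1, "tx": 0.02, "ty": 0, "tz": 0, "ax": 0, "ay": 0, "az": 0}, {"fingers": 1, "tx": 0.02, "ty": 0, "tz": 0, "ax": 0, "ay": 0, "az": 0}]}}

```text
time_s: 20.35
tcp_pos: [0.4826, 0.2188, 0.0922]
ee_rot: [[-0.001, -0.629, -0.778], [-0.001, -0.778, 0.629], [-1.0, 0.001, 0.0]]
wrist_force: [-0.9, -0.2, -3.1]
gripper_width: 0.756
```

```bash
python3 -c "
from plan import *
b=BAY['red'];plan([(*b,.0325)])"
```

```text
t 20.35 at [0.4826 0.2188 0.0922] w 0.756 F [-0.9 -0.2 -3.1]
[0.483 0.218 0.032] t 0.0796 -0.0001 -0.0011 a -0.0009 0.0001 -0.0004 rows 2
```

>>> {"name": "play_rows", "arguments": {"commands": [{"fingers": 1, "tx": 0.01, "ty": 0, "tz": -0.001, "ax": 0, "ay": 0, "az": 0}, {"fingers": 1, "tx": 0.028, "ty": 0, "tz": -0.001, "ax": 0, "ay": 0, "az": 0}, {"fingers": 1, "tx": 0.046, "ty": 0, "tz": -0.001, "ax": 0, "ay": 0, "az": 0}, {"fingers": 1, "tx": 0.062, "ty": 0, "tz": -0.001, "ax": 0, "ay": 0, "az": 0}, {"fingers": 1, "tx": 0.072, "ty": 0, "tz": -0.001, "ax": 0, "ay": 0, "az": 0}]}}

```text
time_s: 20.77
tcp_pos: [0.483, 0.2179, 0.0373]
ee_rot: [[-0.001, -0.629, -0.777], [-0.001, -0.777, 0.629], [-1.0, 0.002, 0.0]]
wrist_force: [-1.0, 0.3, -3.6]
gripper_width: 0.762
```

>>> {"name": "play_rows", "arguments": {"commands": [{"fingers": 1, "tx": 0.003, "ty": 0, "tz": 0, "ax": 0, "ay": 0, "az": 0}, {"fingers": 1, "tx": 0.006, "ty": 0, "tz": 0, "ax": 0, "ay": 0, "az": 0}, {"fingers": 1, "tx": 0.008, "ty": 0, "tz": 0, "ax": 0, "ay": 0, "az": 0}, {"fingers": 1, "tx": 0.008, "ty": 0, "tz": 0, "ax": 0, "ay": 0, "az": 0}, {"fingers": 1, "tx": 0.008, "ty": 0, "tz": 0, "ax": 0, "ay": 0, "az": 0}]}}

```text
time_s: 21.18
tcp_pos: [0.484, 0.2183, 0.0334]
ee_rot: [[0.001, -0.63, -0.777], [0.001, -0.777, 0.63], [-1.0, -0.001, -0.0]]
wrist_force: [0.4, -0.4, -2.7]
gripper_width: 0.756
```

```bash
python3 -c "
from plan import *
b=BAY['red'];plan([(*b,.031)])"
```

```text
t 21.18 at [0.484  0.2183 0.0334] w 0.756 F [ 0.4 -0.4 -2.7]
[0.483 0.218 0.031] t 0.0031 0.0007 0.0007 a -0.0012 -0.0001 0.0004 rows 1
```

Lower the last few mm, release, rise, and head for blue.

>>> {"name": "play_rows", "arguments": {"commands": [{"fingers": 1, "tx": 0.002, "ty": 0, "tz": 0.001, "ax": 0, "ay": 0, "az": 0}, {"fingers": 1, "tx": 0.0035, "ty": 0, "tz": 0.001, "ax": 0, "ay": 0, "az": 0}, {"fingers": 1, "tx": 0.0035, "ty": 0, "tz": 0.001, "ax": 0, "ay": 0, "az": 0}, {"fingers": 1, "tx": 0.0035, "ty": 0, "tz": 0.001, "ax": 0, "ay": 0, "az": 0}]}}

```text
time_s: 21.52
tcp_pos: [0.4832, 0.2187, 0.0306]
ee_rot: [[0.001, -0.63, -0.777], [0.0, -0.777, 0.63], [-1.0, -0.001, -0.0]]
wrist_force: [-0.5, 0.1, -0.1]
gripper_width: 0.754
```

>>> {"name": "play_rows", "arguments": {"commands": [{"fingers": -1, "tx": 0, "ty": 0, "tz": 0, "ax": 0, "ay": 0, "az": 0}, {"fingers": -1, "tx": 0, "ty": 0, "tz": 0, "ax": 0, "ay": 0, "az": 0}, {"fingers": -1, "tx": 0, "ty": 0, "tz": 0, "ax": 0, "ay": 0, "az": 0}, {"fingers": -1, "tx": 0, "ty": 0, "tz": 0, "ax": 0, "ay": 0, "az": 0}, {"fingers": -1, "tx": 0, "ty": 0, "tz": 0, "ax": 0, "ay": 0, "az": 0}]}}

```text
time_s: 21.93
tcp_pos: [0.4831, 0.2185, 0.0303]
ee_rot: [[0.0, -0.63, -0.777], [0.0, -0.777, 0.63], [-1.0, -0.0, -0.0]]
wrist_force: [-0.2, 0.6, -0.0]
gripper_width: 0.981
```

>>> {"name": "play_rows", "arguments": {"commands": [{"fingers": -1, "tx": -0.01, "ty": 0, "tz": 0, "ax": 0, "ay": 0, "az": 0}, {"fingers": -1, "tx": -0.03, "ty": 0, "tz": 0, "ax": 0, "ay": 0, "az": 0}, {"fingers": -1, "tx": -0.06, "ty": 0, "tz": 0, "ax": 0, "ay": 0, "az": 0}, {"fingers": -1, "tx": -0.085, "ty": 0, "tz": 0, "ax": 0, "ay": 0, "az": 0}, {"fingers": -1, "tx": -0.1, "ty": 0, "tz": 0, "ax": 0, "ay": 0, "az": 0}]}}

```text
time_s: 22.35
tcp_pos: [0.4841, 0.2191, 0.108]
ee_rot: [[0.003, -0.629, -0.777], [0.002, -0.777, 0.629], [-1.0, -0.004, -0.001]]
wrist_force: [0.0, -0.2, -0.1]
gripper_width: 0.998
```

```bash
python3 -c "
from plan import *
plan([(*TIN['blue'],.1)])"
```

```text
t 22.35 at [0.4841 0.2191 0.108 ] w 0.998 F [ 0.  -0.2 -0.1]
[0.503 0.356 0.1  ] t 0.0112 -0.1584 0.0955 a -0.0011 -0.0004 0.0012 rows 4
```

>>> {"name": "play_rows", "arguments": {"commands": [{"fingers": -1, "tx": 0, "ty": -0.03, "tz": 0.018, "ax": 0, "ay": 0, "az": 0}, {"fingers": -1, "tx": 0, "ty": -0.07, "tz": 0.042, "ax": 0, "ay": 0, "az": 0}, {"fingers": -1, "tx": 0, "ty": -0.11, "tz": 0.0665, "ax": 0, "ay": 0, "az": 0}, {"fingers": -1, "tx": 0, "ty": -0.14, "tz": 0.0845, "ax": 0, "ay": 0, "az": 0}, {"fingers": -1, "tx": 0, "ty": -0.1585, "tz": 0.0955, "ax": 0, "ay": 0, "az": 0}]}}

```text
time_s: 22.77
tcp_pos: [0.5028, 0.3588, 0.1059]
ee_rot: [[0.002, -0.628, -0.778], [0.001, -0.778, 0.628], [-1.0, -0.002, -0.0]]
wrist_force: [0.6, -0.4, -0.8]
gripper_width: 0.998
```

>>> {"name": "play_rows", "arguments": {"commands": [{"fingers": -1, "tx": 0, "ty": 0, "tz": 0, "ax": 0, "ay": 0, "az": 0}, {"fingers": -1, "tx": 0.01, "ty": 0, "tz": 0, "ax": 0, "ay": 0, "az": 0}, {"fingers": -1, "tx": 0.025, "ty": 0, "tz": 0, "ax": 0, "ay": 0, "az": 0}, {"fingers": -1, "tx": 0.03, "ty": 0, "tz": 0, "ax": 0, "ay": 0, "az": 0}, {"fingers": -1, "tx": 0.03, "ty": 0, "tz": 0, "ax": 0, "ay": 0, "az": 0}]}}

```text
time_s: 23.18
tcp_pos: [0.5011, 0.3538, 0.0807]
ee_rot: [[-0.003, -0.631, -0.776], [-0.003, -0.776, 0.631], [-1.0, 0.004, 0.001]]
wrist_force: [0.2, 0.1, -0.3]
gripper_width: 0.997
```

```bash
python3 -c "
from plan import *
plan([(*TIN['blue'],.020)])"
```

```text
t 23.18 at [0.5011 0.3538 0.0807] w 0.997 F [ 0.2  0.1 -0.3]
[0.503 0.356 0.02 ] t 0.081 -0.0049 0.0001 a -0.0017 0.0002 -0.0014 rows 2
```

>>> {"name": "play_rows", "arguments": {"commands": [{"fingers": -1, "tx": 0.015, "ty": -0.001, "tz": 0, "ax": 0, "ay": 0, "az": 0}, {"fingers": -1, "tx": 0.035, "ty": -0.001, "tz": 0, "ax": 0, "ay": 0, "az": 0}, {"fingers": -1, "tx": 0.055, "ty": -0.001, "tz": 0, "ax": 0, "ay": 0, "az": 0}, {"fingers": -1, "tx": 0.07, "ty": -0.001, "tz": 0, "ax": 0, "ay": 0, "az": 0}, {"fingers": -1, "tx": 0.08, "ty": -0.001, "tz": 0, "ax": 0, "ay": 0, "az": 0}]}}

```text
time_s: 23.6
tcp_pos: [0.5022, 0.3556, 0.021]
ee_rot: [[-0.002, -0.63, -0.776], [-0.002, -0.776, 0.63], [-1.0, 0.002, 0.0]]
wrist_force: [-0.3, -0.3, 0.0]
gripper_width: 1.001
```

>>> {"name": "play_rows", "arguments": {"commands": [{"fingers": -1, "tx": 0.003, "ty": 0, "tz": 0, "ax": 0, "ay": 0, "az": 0}, {"fingers": -1, "tx": 0.003, "ty": 0, "tz": 0, "ax": 0, "ay": 0, "az": 0}, {"fingers": 1, "tx": 0.003, "ty": 0, "tz": 0, "ax": 0, "ay": 0, "az": 0}, {"fingers": 1, "tx": 0.003, "ty": 0, "tz": 0, "ax": 0, "ay": 0, "az": 0}, {"fingers": 1, "tx": 0.003, "ty": 0, "tz": 0, "ax": 0, "ay": 0, "az": 0}]}}

```text
time_s: 24.02
tcp_pos: [0.5031, 0.357, 0.0213]
ee_rot: [[0.001, -0.63, -0.777], [0.001, -0.777, 0.63], [-1.0, -0.002, -0.0]]
wrist_force: [-0.5, 0.7, -0.4]
gripper_width: 0.849
```

>>> {"name": "play_rows", "arguments": {"commands": [{"fingers": 1, "tx": 0, "ty": 0, "tz": 0, "ax": 0, "ay": 0, "az": 0}, {"fingers": 1, "tx": 0, "ty": 0, "tz": 0, "ax": 0, "ay": 0, "az": 0}, {"fingers": 1, "tx": 0, "ty": 0, "tz": 0, "ax": 0, "ay": 0, "az": 0}, {"fingers": 1, "tx": 0, "ty": 0, "tz": 0, "ax": 0, "ay": 0, "az": 0}, {"fingers": 1, "tx": 0, "ty": 0, "tz": 0, "ax": 0, "ay": 0, "az": 0}]}}

```text
time_s: 24.43
tcp_pos: [0.5026, 0.3563, 0.0208]
ee_rot: [[-0.0, -0.63, -0.777], [-0.0, -0.777, 0.63], [-1.0, 0.0, -0.0]]
wrist_force: [-1.9, -1.7, 3.7]
gripper_width: 0.678
```

```bash
python3 -c "
from plan import *
p=r.sense()['tcp_pos'];b=BAY['blue'];plan([(p[0],p[1],.11),(*b,.11)])"
```

```text
t 24.43 at [0.5026 0.3563 0.0208] w 0.678 F [-1.9 -1.7  3.7]
[0.503 0.356 0.11 ] t -0.1189 0.0001 -0.0 a -0.0013 -0.0 -0.0001 rows 3
[0.415 0.273 0.11 ] t -0.0 0.1596 0.0208 a 0.0 0.0 -0.0 rows 3
```

>>> {"name": "play_rows", "arguments": {"commands": [{"fingers": 1, "tx": -0.004, "ty": 0, "tz": 0, "ax": 0, "ay": 0, "az": 0}, {"fingers": 1, "tx": -0.015, "ty": 0, "tz": 0, "ax": 0, "ay": 0, "az": 0}, {"fingers": 1, "tx": -0.035, "ty": 0, "tz": 0, "ax": 0, "ay": 0, "az": 0}, {"fingers": 1, "tx": -0.06, "ty": 0, "tz": 0, "ax": 0, "ay": 0, "az": 0}, {"fingers": 1, "tx": -0.085, "ty": 0, "tz": 0, "ax": 0, "ay": 0, "az": 0}]}}

```text
time_s: 24.85
tcp_pos: [0.5024, 0.3563, 0.0845]
ee_rot: [[-0.001, -0.63, -0.777], [-0.001, -0.777, 0.63], [-1.0, 0.001, 0.0]]
wrist_force: [0.9, -0.1, -2.3]
gripper_width: 0.672
```

>>> {"name": "play_rows", "arguments": {"commands": [{"fingers": 1, "tx": -0.02, "ty": 0.003, "tz": 0, "ax": 0, "ay": 0, "az": 0}, {"fingers": 1, "tx": -0.032, "ty": 0.012, "tz": 0.002, "ax": 0, "ay": 0, "az": 0}, {"fingers": 1, "tx": -0.034, "ty": 0.028, "tz": 0.004, "ax": 0, "ay": 0, "az": 0}, {"fingers": 1, "tx": -0.034, "ty": 0.048, "tz": 0.006, "ax": 0, "ay": 0, "az": 0}, {"fingers": 1, "tx": -0.034, "ty": 0.07, "tz": 0.009, "ax": 0, "ay": 0, "az": 0}]}}

```text
time_s: 25.27
tcp_pos: [0.4636, 0.3194, 0.1096]
ee_rot: [[-0.0, -0.63, -0.777], [0.0, -0.777, 0.63], [-1.0, 0.0, 0.0]]
wrist_force: [0.7, -0.6, -1.5]
gripper_width: 0.67
```

>>> {"name": "play_rows", "arguments": {"commands": [{"fingers": 1, "tx": 0, "ty": 0.022, "tz": 0.003, "ax": 0, "ay": 0, "az": 0}, {"fingers": 1, "tx": 0, "ty": 0.044, "tz": 0.006, "ax": 0, "ay": 0, "az": 0}, {"fingers": 1, "tx": 0, "ty": 0.064, "tz": 0.008, "ax": 0, "ay": 0, "az": 0}, {"fingers": 1, "tx": 0, "ty": 0.08, "tz": 0.011, "ax": 0, "ay": 0, "az": 0}, {"fingers": 1, "tx": 0, "ty": 0.0895, "tz": 0.012, "ax": 0, "ay": 0, "az": 0}]}}

```text
time_s: 25.68
tcp_pos: [0.4134, 0.2719, 0.1095]
ee_rot: [[-0.001, -0.63, -0.777], [-0.001, -0.777, 0.63], [-1.0, 0.002, 0.001]]
wrist_force: [0.2, 1.5, -1.8]
gripper_width: 0.671
```

>>> {"name": "play_rows", "arguments": {"commands": [{"fingers": 1, "tx": 0.005, "ty": 0, "tz": 0, "ax": 0, "ay": 0, "az": 0}, {"fingers": 1, "tx": 0.015, "ty": 0, "tz": 0, "ax": 0, "ay": 0, "az": 0}, {"fingers": 1, "tx": 0.02, "ty": 0, "tz": 0, "ax": 0, "ay": 0, "az": 0}, {"fingers": 1, "tx": 0.02, "ty": 0, "tz": 0, "ax": 0, "ay": 0, "az": 0}, {"fingers": 1, "tx": 0.02, "ty": 0, "tz": 0, "ax": 0, "ay": 0, "az": 0}]}}

```text
time_s: 26.1
tcp_pos: [0.4154, 0.2737, 0.094]
ee_rot: [[-0.001, -0.63, -0.777], [-0.001, -0.777, 0.63], [-1.0, 0.001, -0.0]]
wrist_force: [0.2, 0.6, -2.4]
gripper_width: 0.67
```

```bash
python3 -c "
from plan import *
b=BAY['blue'];plan([(*b,.0295)])"
```

```text
t 26.1 at [0.4154 0.2737 0.094 ] w 0.67 F [ 0.2  0.6 -2.4]
[0.415 0.273 0.03 ] t 0.086 0.0008 -0.0008 a -0.0013 -0.0 -0.0004 rows 2
```

>>> {"name": "play_rows", "arguments": {"commands": [{"fingers": 1, "tx": 0.01, "ty": 0.001, "tz": -0.001, "ax": 0, "ay": 0, "az": 0}, {"fingers": 1, "tx": 0.03, "ty": 0.001, "tz": -0.001, "ax": 0, "ay": 0, "az": 0}, {"fingers": 1, "tx": 0.05, "ty": 0.001, "tz": -0.001, "ax": 0, "ay": 0, "az": 0}, {"fingers": 1, "tx": 0.068, "ty": 0.001, "tz": -0.001, "ax": 0, "ay": 0, "az": 0}, {"fingers": 1, "tx": 0.078, "ty": 0.001, "tz": -0.001, "ax": 0, "ay": 0, "az": 0}]}}

```text
time_s: 26.52
tcp_pos: [0.4147, 0.2718, 0.0344]
ee_rot: [[-0.002, -0.63, -0.777], [-0.002, -0.777, 0.63], [-1.0, 0.003, 0.0]]
wrist_force: [-0.4, 0.2, -2.7]
gripper_width: 0.676
```

>>> {"name": "play_rows", "arguments": {"commands": [{"fingers": 1, "tx": 0.003, "ty": 0, "tz": 0, "ax": 0, "ay": 0, "az": 0}, {"fingers": 1, "tx": 0.006, "ty": 0, "tz": 0, "ax": 0, "ay": 0, "az": 0}, {"fingers": 1, "tx": 0.008, "ty": 0, "tz": 0, "ax": 0, "ay": 0, "az": 0}, {"fingers": 1, "tx": 0.008, "ty": 0, "tz": 0, "ax": 0, "ay": 0, "az": 0}, {"fingers": 1, "tx": 0.008, "ty": 0, "tz": 0, "ax": 0, "ay": 0, "az": 0}]}}

```text
time_s: 26.93
tcp_pos: [0.4156, 0.2728, 0.0307]
ee_rot: [[0.001, -0.63, -0.777], [0.001, -0.777, 0.63], [-1.0, -0.001, -0.0]]
wrist_force: [1.2, -0.6, -1.9]
gripper_width: 0.674
```

```bash
python3 -c "
from plan import *
b=BAY['blue'];plan([(*b,.0288)])"
```

```text
t 26.93 at [0.4156 0.2728 0.0307] w 0.674 F [ 1.2 -0.6 -1.9]
[0.415 0.273 0.029] t 0.0026 0.0002 0.0002 a -0.0012 -0.0 0.0004 rows 1
```

>>> {"name": "play_rows", "arguments": {"commands": [{"fingers": 1, "tx": 0.002, "ty": 0, "tz": 0, "ax": 0, "ay": 0, "az": 0}, {"fingers": 1, "tx": 0.003, "ty": 0, "tz": 0, "ax": 0, "ay": 0, "az": 0}, {"fingers": 1, "tx": 0.003, "ty": 0, "tz": 0, "ax": 0, "ay": 0, "az": 0}, {"fingers": 1, "tx": 0.003, "ty": 0, "tz": 0, "ax": 0, "ay": 0, "az": 0}]}}

```text
time_s: 27.27
tcp_pos: [0.4156, 0.2728, 0.0288]
ee_rot: [[0.001, -0.629, -0.777], [0.001, -0.777, 0.629], [-1.0, -0.001, -0.0]]
wrist_force: [-2.0, 0.0, 5.9]
gripper_width: 0.672
```

>>> {"name": "play_rows", "arguments": {"commands": [{"fingers": -1, "tx": 0, "ty": 0, "tz": 0, "ax": 0, "ay": 0, "az": 0}, {"fingers": -1, "tx": 0, "ty": 0, "tz": 0, "ax": 0, "ay": 0, "az": 0}, {"fingers": -1, "tx": 0, "ty": 0, "tz": 0, "ax": 0, "ay": 0, "az": 0}, {"fingers": -1, "tx": 0, "ty": 0, "tz": 0, "ax": 0, "ay": 0, "az": 0}, {"fingers": -1, "tx": 0, "ty": 0, "tz": 0, "ax": 0, "ay": 0, "az": 0}]}}

```text
time_s: 27.68
tcp_pos: [0.4153, 0.2724, 0.0278]
ee_rot: [[-0.0, -0.63, -0.777], [-0.0, -0.777, 0.63], [-1.0, 0.0, -0.0]]
wrist_force: [-0.1, -0.1, 0.2]
gripper_width: 0.949
```

>>> {"name": "play_rows", "arguments": {"commands": [{"fingers": -1, "tx": -0.01, "ty": 0, "tz": 0, "ax": 0, "ay": 0, "az": 0}, {"fingers": -1, "tx": -0.03, "ty": 0, "tz": 0, "ax": 0, "ay": 0, "az": 0}, {"fingers": -1, "tx": -0.06, "ty": 0, "tz": 0, "ax": 0, "ay": 0, "az": 0}, {"fingers": -1, "tx": -0.085, "ty": 0, "tz": 0, "ax": 0, "ay": 0, "az": 0}, {"fingers": -1, "tx": -0.105, "ty": 0, "tz": 0, "ax": 0, "ay": 0, "az": 0}]}}

```text
time_s: 28.1
tcp_pos: [0.4157, 0.2728, 0.1087]
ee_rot: [[0.002, -0.63, -0.777], [0.001, -0.777, 0.63], [-1.0, -0.002, -0.0]]
wrist_force: [0.7, -0.1, -0.3]
gripper_width: 1.0
```

```bash
python3 -c "
from plan import *
plan([(.6008,.2462,.11)])"
```

```text
t 28.1 at [0.4157 0.2728 0.1087] w 1.0 F [ 0.7 -0.1 -0.3]
[0.601 0.246 0.11 ] t -0.0014 -0.1278 -0.2141 a -0.0012 -0.0001 0.0006 rows 5
```

>>> {"name": "play_rows", "arguments": {"commands": [{"fingers": -1, "tx": 0, "ty": -0.018, "tz": -0.03, "ax": 0, "ay": 0, "az": 0}, {"fingers": -1, "tx": 0, "ty": -0.042, "tz": -0.07, "ax": 0, "ay": 0, "az": 0}, {"fingers": -1, "tx": 0, "ty": -0.066, "tz": -0.11, "ax": 0, "ay": 0, "az": 0}, {"fingers": -1, "tx": 0, "ty": -0.09, "tz": -0.151, "ax": 0, "ay": 0, "az": 0}, {"fingers": -1, "tx": 0, "ty": -0.112, "tz": -0.188, "ax": 0, "ay": 0, "az": 0}]}}

```text
time_s: 28.52
tcp_pos: [0.5796, 0.2485, 0.1074]
ee_rot: [[0.001, -0.63, -0.777], [0.0, -0.777, 0.63], [-1.0, -0.001, -0.0]]
wrist_force: [0.1, 0.5, -0.1]
gripper_width: 0.999
```

>>> {"name": "play_rows", "arguments": {"commands": [{"fingers": -1, "tx": 0, "ty": -0.011, "tz": -0.018, "ax": 0, "ay": 0, "az": 0}, {"fingers": -1, "tx": 0, "ty": -0.016, "tz": -0.0265, "ax": 0, "ay": 0, "az": 0}, {"fingers": -1, "tx": 0, "ty": -0.016, "tz": -0.0265, "ax": 0, "ay": 0, "az": 0}, {"fingers": -1, "tx": 0, "ty": -0.016, "tz": -0.0265, "ax": 0, "ay": 0, "az": 0}, {"fingers": -1, "tx": 0, "ty": -0.016, "tz": -0.0265, "ax": 0, "ay": 0, "az": 0}]}}

```text
time_s: 28.93
tcp_pos: [0.5994, 0.2459, 0.1069]
ee_rot: [[-0.001, -0.629, -0.777], [-0.0, -0.777, 0.629], [-1.0, 0.001, 0.0]]
wrist_force: [0.1, 0.2, 0.5]
gripper_width: 0.999
```

```bash
python3 - <<'E'
from plan import *
from station import viewer
import cv2
s=r.sense();w=viewer.capture("wrist");P=np.array(s['tcp_pos']);R=np.array(s['ee_rot']).reshape(3,3);M=np.linalg.inv(np.array(w['mount']))
def pj(X):
    c=M[:3,:3]@(R.T@(np.array(X)-P))+M[:3,3];th=np.arctan2(np.hypot(c[0],c[1]),c[2]);k=th/np.hypot(c[0],c[1])
    return w['fx']*k*c[0]+w['cx'],w['fy']*k*c[1]+w['cy']
v=w['image'][:,:,::-1].copy()
q=[pj((.6008+.0345*np.cos(a),.2462+.0345*np.sin(a),.053)) for a in np.linspace(0,6.28,40)];cv2.polylines(v,[np.int32(q)],True,(0,255,0),1)
cv2.imwrite("pics/w2.png",v);plan([(.6008,.2462,.03)])
E
```

```text
t 28.98 at [0.5994 0.246  0.1071] w 1.001 F [ 0.5 -0.3  0.4]
[0.601 0.246 0.03 ] t 0.1028 -0.0014 -0.0013 a -0.0009 0.0001 -0.0001 rows 2
```

View pics/w2.png

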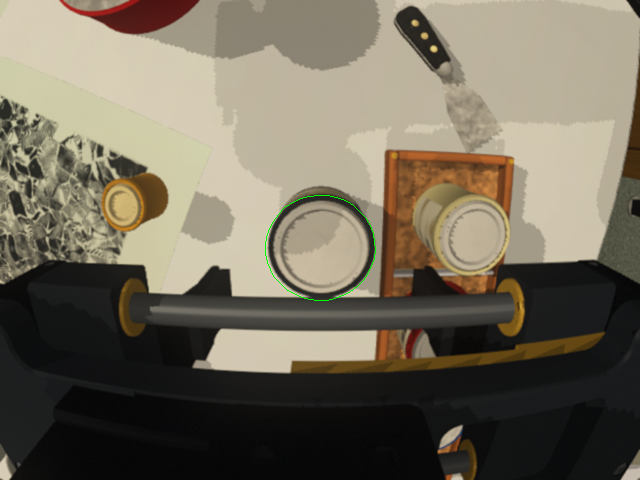

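The overlay ring fits the black rim at (320,247), so I'm descending.

>>> {"name": "play_rows", "arguments": {"commands": [{"fingers": -1, "tx": 0.015, "ty": -0.001, "tz": -0.001, "ax": 0, "ay": 0, "az": 0}, {"fingers": -1, "tx": 0.04, "ty": -0.001, "tz": -0.001, "ax": 0, "ay": 0, "az": 0}, {"fingers": -1, "tx": 0.065, "ty": -0.001, "tz": -0.001, "ax": 0, "ay": 0, "az": 0}, {"fingers": -1, "tx": 0.085, "ty": -0.001, "tz": -0.001, "ax": 0, "ay": 0, "az": 0}, {"fingers": -1, "tx": 0.098, "ty": -0.001, "tz": -0.001, "ax": 0, "ay": 0, "az": 0}]}}

```text
time_s: 29.4
tcp_pos: [0.5999, 0.2455, 0.0309]
ee_rot: [[-0.003, -0.629, -0.777], [-0.002, -0.777, 0.629], [-1.0, 0.003, 0.001]]
wrist_force: [0.0, 0.1, -0.2]
gripper_width: 1.0
```

>>> {"name": "play_rows", "arguments": {"commands": [{"fingers": -1, "tx": 0.003, "ty": 0, "tz": 0, "ax": 0, "ay": 0, "az": 0}, {"fingers": -1, "tx": 0.005, "ty": 0, "tz": 0, "ax": 0, "ay": 0, "az": 0}, {"fingers": -1, "tx": 0.005, "ty": 0, "tz": 0, "ax": 0, "ay": 0, "az": 0}, {"fingers": -1, "tx": 0.005, "ty": 0, "tz": 0, "ax": 0, "ay": 0, "az": 0}, {"fingers": -1, "tx": 0.005, "ty": 0, "tz": 0, "ax": 0, "ay": 0, "az": 0}]}}

```text
time_s: 29.82
tcp_pos: [0.6023, 0.2462, 0.0305]
ee_rot: [[0.002, -0.63, -0.777], [0.001, -0.777, 0.63], [-1.0, -0.002, -0.001]]
wrist_force: [0.8, -1.0, -0.1]
gripper_width: 1.001
```

>>> {"name": "play_rows", "arguments": {"commands": [{"fingers": -1, "tx": 0.003, "ty": 0, "tz": 0, "ax": 0, "ay": 0, "az": 0}, {"fingers": -1, "tx": 0.006, "ty": 0, "tz": 0, "ax": 0, "ay": 0, "az": 0}, {"fingers": -1, "tx": 0.006, "ty": 0, "tz": 0, "ax": 0, "ay": 0, "az": 0}, {"fingers": 1, "tx": 0.006, "ty": 0, "tz": 0, "ax": 0, "ay": 0, "az": 0}, {"fingers": 1, "tx": 0.006, "ty": 0, "tz": 0, "ax": 0, "ay": 0, "az": 0}]}}

```text
time_s: 30.23
tcp_pos: [0.6018, 0.2458, 0.025]
ee_rot: [[0.0, -0.63, -0.777], [-0.0, -0.777, 0.63], [-1.0, -0.0, -0.0]]
wrist_force: [1.4, 1.1, -0.7]
gripper_width: 0.917
```

>>> {"name": "play_rows", "arguments": {"commands": [{"fingers": 1, "tx": 0, "ty": 0, "tz": 0, "ax": 0, "ay": 0, "az": 0}, {"fingers": 1, "tx": 0, "ty": 0, "tz": 0, "ax": 0, "ay": 0, "az": 0}, {"fingers": 1, "tx": 0, "ty": 0, "tz": 0, "ax": 0, "ay": 0, "az": 0}, {"fingers": 1, "tx": 0, "ty": 0, "tz": 0, "ax": 0, "ay": 0, "az": 0}, {"fingers": 1, "tx": 0, "ty": 0, "tz": 0, "ax": 0, "ay": 0, "az": 0}]}}

```text
time_s: 30.65
tcp_pos: [0.6013, 0.2453, 0.025]
ee_rot: [[-0.001, -0.63, -0.777], [-0.001, -0.777, 0.63], [-1.0, 0.001, 0.0]]
wrist_force: [-1.6, -1.2, 2.6]
gripper_width: 0.758
```

>>> {"name": "play_rows", "arguments": {"commands": [{"fingers": 1, "tx": -0.002, "ty": 0, "tz": 0, "ax": 0, "ay": 0, "az": 0}, {"fingers": 1, "tx": -0.006, "ty": 0, "tz": 0, "ax": 0, "ay": 0, "az": 0}, {"fingers": 1, "tx": -0.012, "ty": 0, "tz": 0, "ax": 0, "ay": 0, "az": 0}, {"fingers": 1, "tx": -0.02, "ty": 0, "tz": 0, "ax": 0, "ay": 0, "az": 0}, {"fingers": 1, "tx": -0.03, "ty": 0, "tz": 0, "ax": 0, "ay": 0, "az": 0}]}}

```text
time_s: 31.07
tcp_pos: [0.6016, 0.2459, 0.0476]
ee_rot: [[-0.001, -0.63, -0.777], [-0.0, -0.777, 0.63], [-1.0, 0.0, 0.0]]
wrist_force: [-0.6, 0.7, -2.5]
gripper_width: 0.753
```

>>> {"name": "play_rows", "arguments": {"commands": [{"fingers": 1, "tx": -0.012, "ty": 0, "tz": 0, "ax": 0, "ay": 0, "az": 0}, {"fingers": 1, "tx": -0.03, "ty": 0, "tz": 0, "ax": 0, "ay": 0, "az": 0}, {"fingers": 1, "tx": -0.05, "ty": 0, "tz": 0, "ax": 0, "ay": 0, "az": 0}, {"fingers": 1, "tx": -0.07, "ty": 0, "tz": 0, "ax": 0, "ay": 0, "az": 0}, {"fingers": 1, "tx": -0.083, "ty": 0, "tz": 0, "ax": 0, "ay": 0, "az": 0}]}}

```text
time_s: 31.48
tcp_pos: [0.6026, 0.2463, 0.1125]
ee_rot: [[0.003, -0.629, -0.777], [0.002, -0.777, 0.629], [-1.0, -0.003, -0.001]]
wrist_force: [-0.3, 0.5, -1.9]
gripper_width: 0.756
```

>>> {"name": "play_rows", "arguments": {"commands": [{"fingers": 1, "tx": -0.006, "ty": 0, "tz": 0, "ax": 0, "ay": 0, "az": 0}, {"fingers": 1, "tx": -0.008, "ty": 0, "tz": 0, "ax": 0, "ay": 0, "az": 0}, {"fingers": 1, "tx": -0.008, "ty": 0, "tz": 0, "ax": 0, "ay": 0, "az": 0}, {"fingers": 1, "tx": -0.008, "ty": 0, "tz": 0, "ax": 0, "ay": 0, "az": 0}]}}

```text
time_s: 31.82
tcp_pos: [0.6012, 0.2455, 0.1148]
ee_rot: [[-0.002, -0.63, -0.777], [-0.001, -0.777, 0.63], [-1.0, 0.001, 0.001]]
wrist_force: [-0.6, -0.4, -1.9]
gripper_width: 0.758
```

```bash
python3 -c "
from plan import *
b=BAY['black'];plan([(*b,.118)])"
```

```text
t 31.82 at [0.6012 0.2455 0.1148] w 0.758 F [-0.6 -0.4 -1.9]
[0.474 0.286 0.116] t -0.0019 0.0642 0.1656 a -0.0007 0.0001 -0.0002 rows 4
[0.348 0.327 0.118] t -0.002 0.0638 0.1657 a -0.0007 0.0001 -0.0002 rows 4
```

>>> {"name": "play_rows", "arguments": {"commands": [{"fingers": 1, "tx": -0.001, "ty": 0.002, "tz": 0.005, "ax": 0, "ay": 0, "az": 0}, {"fingers": 1, "tx": -0.001, "ty": 0.0065, "tz": 0.0165, "ax": 0, "ay": 0, "az": 0}, {"fingers": 1, "tx": -0.001, "ty": 0.013, "tz": 0.033, "ax": 0, "ay": 0, "az": 0}, {"fingers": 1, "tx": -0.001, "ty": 0.022, "tz": 0.056, "ax": 0, "ay": 0, "az": 0}, {"fingers": 1, "tx": -0.001, "ty": 0.031, "tz": 0.081, "ax": 0, "ay": 0, "az": 0}]}}

```text
time_s: 32.23
tcp_pos: [0.5386, 0.2659, 0.1157]
ee_rot: [[-0.001, -0.63, -0.776], [-0.001, -0.776, 0.63], [-1.0, 0.001, 0.0]]
wrist_force: [-0.4, -0.3, -2.3]
gripper_width: 0.757
```

>>> {"name": "play_rows", "arguments": {"commands": [{"fingers": 1, "tx": 0, "ty": 0.01, "tz": 0.0265, "ax": 0, "ay": 0, "az": 0}, {"fingers": 1, "tx": 0, "ty": 0.0205, "tz": 0.053, "ax": 0, "ay": 0, "az": 0}, {"fingers": 1, "tx": 0, "ty": 0.031, "tz": 0.0795, "ax": 0, "ay": 0, "az": 0}, {"fingers": 1, "tx": 0, "ty": 0.041, "tz": 0.106, "ax": 0, "ay": 0, "az": 0}, {"fingers": 1, "tx": 0, "ty": 0.051, "tz": 0.1325, "ax": 0, "ay": 0, "az": 0}]}}

```text
time_s: 32.65
tcp_pos: [0.4367, 0.2989, 0.1161]
ee_rot: [[-0.001, -0.63, -0.777], [-0.001, -0.777, 0.63], [-1.0, 0.001, 0.0]]
wrist_force: [-0.4, 0.6, -1.3]
gripper_width: 0.756
```

>>> {"name": "play_rows", "arguments": {"commands": [{"fingers": 1, "tx": 0, "ty": 0.01, "tz": 0.0265, "ax": 0, "ay": 0, "az": 0}, {"fingers": 1, "tx": 0, "ty": 0.02, "tz": 0.0515, "ax": 0, "ay": 0, "az": 0}, {"fingers": 1, "tx": 0, "ty": 0.028, "tz": 0.073, "ax": 0, "ay": 0, "az": 0}, {"fingers": 1, "tx": 0, "ty": 0.035, "tz": 0.091, "ax": 0, "ay": 0, "az": 0}, {"fingers": 1, "tx": 0, "ty": 0.0405, "tz": 0.1045, "ax": 0, "ay": 0, "az": 0}]}}

```text
time_s: 33.07
tcp_pos: [0.3568, 0.3246, 0.1163]
ee_rot: [[-0.0, -0.629, -0.778], [-0.0, -0.778, 0.629], [-1.0, 0.001, 0.0]]
wrist_force: [0.5, 0.3, -1.7]
gripper_width: 0.759
```

>>> {"name": "play_rows", "arguments": {"commands": [{"fingers": 1, "tx": 0, "ty": 0.003, "tz": 0.009, "ax": 0, "ay": 0, "az": 0}, {"fingers": 1, "tx": 0.005, "ty": 0.005, "tz": 0.013, "ax": 0, "ay": 0, "az": 0}, {"fingers": 1, "tx": 0.015, "ty": 0.005, "tz": 0.013, "ax": 0, "ay": 0, "az": 0}, {"fingers": 1, "tx": 0.02, "ty": 0.005, "tz": 0.013, "ax": 0, "ay": 0, "az": 0}, {"fingers": 1, "tx": 0.02, "ty": 0.005, "tz": 0.013, "ax": 0, "ay": 0, "az": 0}]}}

```text
time_s: 33.48
tcp_pos: [0.3485, 0.3268, 0.0999]
ee_rot: [[-0.002, -0.63, -0.776], [-0.003, -0.776, 0.63], [-1.0, 0.003, -0.0]]
wrist_force: [-0.3, -0.3, -3.0]
gripper_width: 0.754
```

```bash
python3 -c "
from plan import *
b=BAY['black'];plan([(*b,.035)])"
```

```text
t 33.48 at [0.3485 0.3268 0.0999] w 0.754 F [-0.3 -0.3 -3. ]
[0.348 0.327 0.035] t 0.0866 0.0001 0.0013 a -0.0016 -0.0001 -0.001 rows 2
```

>>> {"name": "play_rows", "arguments": {"commands": [{"fingers": 1, "tx": 0.01, "ty": 0, "tz": 0.001, "ax": 0, "ay": 0, "az": 0}, {"fingers": 1, "tx": 0.03, "ty": 0, "tz": 0.001, "ax": 0, "ay": 0, "az": 0}, {"fingers": 1, "tx": 0.05, "ty": 0, "tz": 0.001, "ax": 0, "ay": 0, "az": 0}, {"fingers": 1, "tx": 0.068, "ty": 0, "tz": 0.001, "ax": 0, "ay": 0, "az": 0}, {"fingers": 1, "tx": 0.078, "ty": 0, "tz": 0.001, "ax": 0, "ay": 0, "az": 0}]}}

```text
time_s: 33.9
tcp_pos: [0.3479, 0.3273, 0.0411]
ee_rot: [[-0.001, -0.631, -0.776], [-0.002, -0.776, 0.631], [-1.0, 0.003, -0.0]]
wrist_force: [-0.5, 0.1, -1.2]
gripper_width: 0.751
```

>>> {"name": "play_rows", "arguments": {"commands": [{"fingers": 1, "tx": 0.003, "ty": 0, "tz": 0, "ax": 0, "ay": 0, "az": 0}, {"fingers": 1, "tx": 0.006, "ty": 0, "tz": 0, "ax": 0, "ay": 0, "az": 0}, {"fingers": 1, "tx": 0.008, "ty": 0, "tz": 0, "ax": 0, "ay": 0, "az": 0}, {"fingers": 1, "tx": 0.008, "ty": 0, "tz": 0, "ax": 0, "ay": 0, "az": 0}, {"fingers": 1, "tx": 0.008, "ty": 0, "tz": 0, "ax": 0, "ay": 0, "az": 0}]}}

```text
time_s: 34.32
tcp_pos: [0.3483, 0.3287, 0.0375]
ee_rot: [[0.001, -0.63, -0.777], [0.001, -0.777, 0.63], [-1.0, -0.001, 0.0]]
wrist_force: [0.2, -0.6, -1.7]
gripper_width: 0.755
```

```bash
python3 -c "
from plan import *
b=BAY['black'];plan([(*b,.033)])"
```

```text
t 34.32 at [0.3483 0.3287 0.0375] w 0.755 F [ 0.2 -0.6 -1.7]
[0.348 0.327 0.033] t 0.006 0.0022 -0.0005 a -0.0013 0.0001 0.0004 rows 1
```

>>> {"name": "play_rows", "arguments": {"commands": [{"fingers": 1, "tx": 0.002, "ty": 0.001, "tz": 0, "ax": 0, "ay": 0, "az": 0}, {"fingers": 1, "tx": 0.004, "ty": 0.001, "tz": 0, "ax": 0, "ay": 0, "az": 0}, {"fingers": 1, "tx": 0.006, "ty": 0.001, "tz": 0, "ax": 0, "ay": 0, "az": 0}, {"fingers": 1, "tx": 0.006, "ty": 0.001, "tz": 0, "ax": 0, "ay": 0, "az": 0}, {"fingers": 1, "tx": 0.006, "ty": 0.001, "tz": 0, "ax": 0, "ay": 0, "az": 0}]}}

```text
time_s: 34.73
tcp_pos: [0.3477, 0.3278, 0.0329]
ee_rot: [[0.0, -0.629, -0.777], [0.0, -0.777, 0.629], [-1.0, -0.0, -0.0]]
wrist_force: [-0.8, -0.7, 3.4]
gripper_width: 0.757
```

>>> {"name": "play_rows", "arguments": {"commands": [{"fingers": -1, "tx": 0, "ty": 0, "tz": 0, "ax": 0, "ay": 0, "az": 0}, {"fingers": -1, "tx": 0, "ty": 0, "tz": 0, "ax": 0, "ay": 0, "az": 0}, {"fingers": -1, "tx": 0, "ty": 0, "tz": 0, "ax": 0, "ay": 0, "az": 0}, {"fingers": -1, "tx": 0, "ty": 0, "tz": 0, "ax": 0, "ay": 0, "az": 0}, {"fingers": -1, "tx": 0, "ty": 0, "tz": 0, "ax": 0, "ay": 0, "az": 0}]}}

```text
time_s: 35.15
tcp_pos: [0.3476, 0.3278, 0.0324]
ee_rot: [[0.0, -0.63, -0.777], [0.0, -0.777, 0.63], [-1.0, -0.0, 0.0]]
wrist_force: [0.6, 0.9, -0.7]
gripper_width: 0.982
```

>>> {"name": "play_rows", "arguments": {"commands": [{"fingers": -1, "tx": -0.01, "ty": 0, "tz": 0, "ax": 0, "ay": 0, "az": 0}, {"fingers": -1, "tx": -0.04, "ty": 0, "tz": 0, "ax": 0, "ay": 0, "az": 0}, {"fingers": -1, "tx": -0.08, "ty": 0, "tz": 0, "ax": 0, "ay": 0, "az": 0}, {"fingers": -1, "tx": -0.12, "ty": 0, "tz": 0, "ax": 0, "ay": 0, "az": 0}, {"fingers": -1, "tx": -0.15, "ty": 0, "tz": 0, "ax": 0, "ay": 0, "az": 0}]}}

```text
time_s: 35.57
tcp_pos: [0.3481, 0.3283, 0.1479]
ee_rot: [[0.002, -0.629, -0.777], [0.002, -0.777, 0.629], [-1.0, -0.003, 0.0]]
wrist_force: [0.2, 0.8, -1.1]
gripper_width: 1.0
```

>>> {"name": "play_rows", "arguments": {"commands": [{"fingers": -1, "tx": -0.02, "ty": 0.04, "tz": -0.03, "ax": 0, "ay": 0, "az": 0}, {"fingers": -1, "tx": -0.04, "ty": 0.09, "tz": -0.06, "ax": 0, "ay": 0, "az": 0}, {"fingers": -1, "tx": -0.06, "ty": 0.13, "tz": -0.09, "ax": 0, "ay": 0, "az": 0}, {"fingers": -1, "tx": -0.06, "ty": 0.16, "tz": -0.12, "ax": 0, "ay": 0, "az": 0}, {"fingers": -1, "tx": -0.06, "ty": 0.19, "tz": -0.14, "ax": 0, "ay": 0, "az": 0}]}}

```text
time_s: 35.98
tcp_pos: [0.3395, 0.1492, 0.1916]
ee_rot: [[0.003, -0.63, -0.777], [0.003, -0.777, 0.63], [-1.0, -0.004, -0.0]]
wrist_force: [0.9, 0.2, -0.6]
gripper_width: 0.999
```

>>> {"name": "play_rows", "arguments": {"commands": [{"fingers": -1, "tx": 0, "ty": 0.04, "tz": -0.04, "ax": 0, "ay": 0, "az": 0}, {"fingers": -1, "tx": 0, "ty": 0.08, "tz": -0.08, "ax": 0, "ay": 0, "az": 0}, {"fingers": -1, "tx": 0, "ty": 0.1, "tz": -0.1, "ax": 0, "ay": 0, "az": 0}, {"fingers": -1, "tx": 0, "ty": 0.1, "tz": -0.1, "ax": 0, "ay": 0, "az": 0}, {"fingers": -1, "tx": 0, "ty": 0.1, "tz": -0.1, "ax": 0, "ay": 0, "az": 0}]}}

```text
time_s: 36.4
tcp_pos: [0.3504, 0.0444, 0.1905]
ee_rot: [[0.001, -0.632, -0.775], [0.001, -0.775, 0.632], [-1.0, -0.001, -0.0]]
wrist_force: [-0.3, -0.1, -0.0]
gripper_width: 0.998
```

```bash
python3 - <<'E'
from plan import *
from station import viewer,spotter
from h import *
s=viewer.capture("scene");t=viewer.capture("top")
print(r.sense()['tcp_pos'])
cv2.imwrite("pics/fin.png",np.hstack([cv2.resize(s['image'][190:350,210:450,::-1],(600,400))]))
cv2.imwrite("pics/fint.png",cv2.resize(t['image'][110:370,190:430,::-1],None,fx=2.3,fy=2.3))
X=np.array([np.cos(np.radians(YAW)),np.sin(np.radians(YAW))])
for n in BAY:
    for c,p in(("top",t),("scene",s)):
        b=BAY[n];uv=proj(p,np.array([[*b,.008+T[n][1]/2]]))[0];m=sil(spotter,n,p,uv)
        if m is None: print(n,c,"missed");continue
        q,e=fit(cyl(*T[n]),[(p,m)],b,.008);d=q-RC;print(n,c,"rack x,y",(d@X).round(4),(d@u).round(4),round(e,2))
E
```

```text
[0.35066796 0.0457801  0.19032832]
cream top rack x,y -0.0012 0.1296 0.88
cream scene rack x,y 0.0015 0.1365 0.66
red top rack x,y -0.0005 0.0427 0.93
red scene rack x,y -0.0014 0.0472 0.83
blue top rack x,y -0.0006 -0.0428 0.89
blue scene rack x,y -0.0013 -0.0403 0.81
black top rack x,y -0.0005 -0.1324 0.96
black scene rack x,y 0.0008 -0.127 0.9
```

View pics/fint.png

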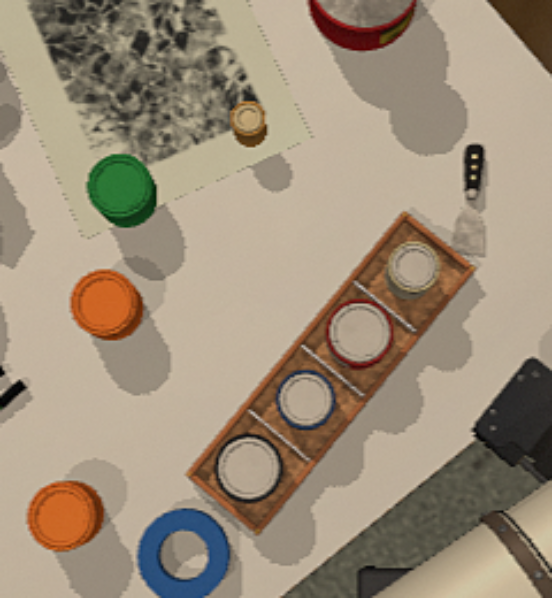

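View pics/fin.png

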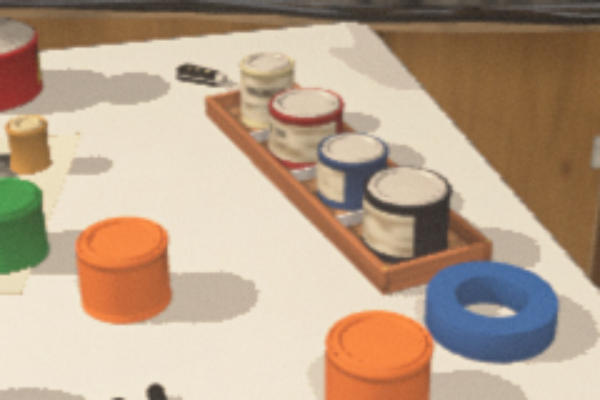

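Both pictures show the four tins upright in order: cream at the knife end, then red, blue, and black by the tape. The knife, tape and jar are where they started and the arm is clear, so I'm handing in.

```bash
python3 -c "
from station import job
print(job.finish_job())"
```

```text
the job is handed in; nothing more can be done
None
```

The four tins are in the tray in printing order: cream in the knife-end bay, then red, blue, and black in the bay by the tape. I handed the job in at about 36 s of the 99 s allowed.

**Position:** by the top camera all four tins are within about 2 mm of their bay centres. The scene camera, where the tins partly hide each other, reads up to 6 mm off for cream (its poorest fit) and about 4 mm for red and black. All of these are inside the 18 mm limit.

**Upright and undisturbed:** in the last pictures every tin looks upright and seated. The knife, tape, jar and look-alike tins are where they started, and the arm is clear. I judged tilt and height by eye rather than measuring them.

**What went wrong:** the first black pick slipped out of the fingers. The fingertips ended about 20–25 mm higher than the stated geometry suggested, so the grip only caught the rim, and the lift was quick. The tin landed upright about 10 cm away, but I did not see how far it tilted as it fell. I then gripped red, blue and black lower and moved more gently, with no further slips.

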